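# Check-weigh a roll on the rotary balance rack

### The job

Turn the rotary balance rack (its upright pegs are there to be pushed) until the empty hook is over the middle of the crumb tray at the front of the rack, then hang the loose weighing pan with the roll on that hook by its bail. Keep the pan upright and let it down gently, so that the sprung hook takes the weight without striking its bottom stop. Leave it hanging over the tray, settled and still, and do not disturb the other things on the bench.

Things in the scene. Friction and masses are not known exactly. Their poses are not given: they have to be found in the camera images.
- rack: Rotary balance rack, fixed. Origin on the bench under its upright axis; its -x points to its front, where the crumb tray lies. A white turret with three arms 120 degrees apart turns on it, each arm with a sprung hook. Two hooks carry pans that belong to the rack (grips up to 250 mm high; they sweep a circle of 215 mm radius, 50 mm and more above the bench); one hook is empty.
- tray_center (a point): Centre of the round steel crumb tray at the front of the rack (190 mm across, 9 mm high), on its top face, 165 mm from the rack's axis.
- carousel (a joint): Angle of the turret, rad, growing counter-clockwise from above. At 0 or 6.283 the empty hook is exactly over the middle of the tray; 0.8 to 5.4 at the start. The empty arm points along the rack's -x turned by this angle, the two others 2.094 rad either side. Turns either way (-7 to 14), stays where it is left.
- peg_top (a point): Centre of the top of the upright aluminium peg over the empty arm: 16 mm thick, 60 mm from the axis, 215 to 295 mm above the bench, on a round plate 148 mm across. Each arm has such a peg right over it. Pushing any peg sideways (about 4 N) turns the turret.
- hook_saddle (a point): Resting place of the empty hook (top of its 8 mm wire), 165 mm from the axis, 199 mm above the bench unloaded; x points to the axis. The wire runs outwards from a black carriage (outer face 106 mm from the axis, top 210 mm high), level for 25 mm at the saddle, then turns up to the tip.
- hook_tip (a point): Top of the empty hook's upturned tip, 193 mm from the rack's axis, 21 mm above the saddle. A bail is brought in over the tip from outside, towards the axis, then lowered.
- hook (a joint): How far the empty hook has dipped, m: 0 unloaded, bottom stop at 0.042. Spring 150 N/m, lightly damped: the pan dips it 16 to 25 mm. Let go suddenly before the hook carries the weight, the pan bounces and may drive it onto its bottom stop.
- pan_grip (a point): Centre of the wooden grip of the loose weighing pan standing on the bench: 24 x 24 mm, 55 mm high, sides along the pan's x and y, z up, centre 167.5 mm above the pan's underside. Pan with roll 250 to 370 g: aluminium dish 100 mm across, 32 mm high; roll up to 58 mm. Best gripped from above, fingers closing along the pan's y.
- bail_peak (a point): Underside of the peak of the loose pan's bail, 125 mm above the pan's underside, 42.5 mm below the grip's centre. The bail is 6 mm wire in the pan's y-z plane, 100 mm wide, roof-shaped, its slopes meeting at the peak. Hung, the peak rests on the saddle and the pan's x lies along the hook, either way round.
- tin: Bystander, to be left alone: open aluminium bread tin, round, without any handle, 100 mm across, 75 mm high; origin at the centre of its underside.
- jar: Bystander, to be left alone: glass jar with steel lid, 80 mm across, 130 mm high; origin at the centre of its underside.
- jug: Bystander, to be left alone: white plastic mug-shaped jug, 90 mm across, 95 mm high, handle on its +y side; origin at the centre of its underside.
- pin: Bystander, to be left alone: wooden rolling pin, 340 mm long with its handles along its x, 52 mm thick; origin at the centre of its underside.
- scraper: Bystander, to be left alone: bench scraper, steel blade and black handle, 86 x 130 mm, 26 mm high; origin at the centre of its underside.
- spatula: Bystander, to be left alone: spatula, 260 mm long along its x; origin at the centre of its underside.
Mind the look-alikes: they are no part of the job. Leave any green, purple or yellow look-alike of the part that bears pan_grip alone.

How it is judged (in metres and radians):
On the way, in this order (a step that is already met when the one before it is completed fails the run):
1. the empty hook is turned over the middle of the tray, the pan not yet hung (horizontal distance between hook_saddle and tray_center below 0.035 m and value of joint hook below 0.004 m), for 0.2 s.
2. the pan hangs on the hook, which has dipped under it (contact force between pan and hook above 1 N and value of joint hook above 0.01 m and horizontal distance between pan_grip and hook_saddle below 0.025 m), for 0.2 s.
At the end, for the whole second after the job is handed in: The pan hangs by its bail on the hook (within 25 mm of the saddle in plan), upright within 0.2 rad; the hook is dipped over 10 mm, its saddle within 35 mm and the pan within 45 mm of the tray centre in plan; all at rest (hook 20 mm/s, pan 30 mm/s, turret 0.05 rad/s) (all of step 2 and horizontal distance between hook_saddle and tray_center below 0.035 m and horizontal distance between pan_grip and tray_center below 0.045 m and angle between pan_grip's own z axis and vertical below 0.2 rad and velocity of joint hook between -0.02 and 0.02 m/s and linear speed of pan below 0.03 m/s and velocity of joint carousel between -0.05 and 0.05 rad/s); the robot touches nothing.
It fails at once if the hook strikes its bottom stop (dips more than 40 mm) (value of joint hook above 0.04 m).
It fails at once if the pan is tipped by more than 0.5 rad (angle between pan_grip's own z axis and vertical above 0.5 rad).
It fails at once if a bystander is moved by more than 30 mm (distance of any of tin, jar, jug, pin, scraper, spatula from where it was at the start of the episode above 0.03 m).
It also fails if it takes over 72 s, if anything falls off the work surface, if the arm or the gripper's body presses on something with over 40 N, if the wrist force passes 120 N, or if a joint passes its speed limit or range.

### The arm

A 6-joint arm with a two-finger parallel gripper is mounted at the origin on the work surface. World frame = base frame: x ahead of the robot, y to its left, z up, the work surface at z = 0. Lengths are in m, angles in degrees, forces in N, time in s.
With the tool pointing down it reaches from about 0.375 to 0.9 m from the base axis. Payload 3.1 kg.
Tool frame: the origin (TCP) lies between the finger pads; the fingertips stand 22 mm ahead of it and the grasp point (between the pads) lies 3 mm ahead of it; y points along the fingers, x is the direction in which the jaws open and shut, and the axes are right-handed (so a half turn about y gives the same grasp; the last joint's range is limited). The gripper opens to 87 mm and grips with 3 to 60 N. Pads are 19 mm wide; open, the fingers measure 117 mm over their backs; the gripper's body (75 mm by 190 mm) begins 51 mm behind the grasp point.
Start: joints at [59.33, 30.224, 82.088, -0, 67.689, -10.227], TCP at [0.218, 0.586, 0.212] pointing down, gripper open.
Joint ranges: [-176.69, 176.69], [-43.24, 126.21], [12.49, 139.97], [-82, 262], [0, 151.66], [-163.58, 163.58]. Speed limits (degrees/s): [159.86, 159.86, 180, 180, 180, 180].

### API

Orientations are given as a 3x3 rotation matrix whose columns are the frame's x, y, z axes.
In Python, from rig import bot, imaging, workorder gives the robot as it stands. The module is installed in compiled form; this text tells all that it offers.
- The arm moves only by the tool drive_tool, never from a script. Its argument "commands" is a list of rows, each an object of numbers: "dx", "dy", "dz": the shift along the tool's x, y, z normalised to -1 to 1, where 1 is 4 cm; "wx", "wy", "wz": the turn, a rotation vector about the tool's x, y, z normalised to -1 to 1, where 1 is pi/2 rad; "grip": the finger opening in mm, from 0 to 87. In form: [{"dx": .., "dy": .., "dz": .., "wx": .., "wy": .., "wz": .., "grip": ..}, ...]. A call has 1 to 8 rows; each row shifts and turns the commanded pose from where the row before left it, along the tool's axes as they then stand; what a row does not reach is not made up. A row lasts 1/8 s, in which the tool goes at most 62.5 mm and 10.7 degrees, less where a joint would pass 70% of its speed; a pose out of reach is approached as far as the arm can. A call with a number of a shift or a turn outside -1 to 1 is refused whole. A call with a gripper value outside its range is refused whole. The fingers move at their own pace and stop on an object; the grip force is fixed at half the most. Time passes only in rows, so rows that do not move let the fingers close. It gives the time, the measured TCP pose, the force and the opening at its end, in the units of the state.
- bot.read_state(): the state, without advancing time (a new reading comes with each control period).
- imaging.capture(name): name is "side" or "top" or "wrist"; returns (picture, depth): 384x512x3 uint8, red, green, blue; 384x512 float32, m along the optical axis (not along the pixel's ray), 0 where there is no reading.
- imaging.get_calibration(name): a dict with "mtx" (3x3 intrinsics, pixels), "world_to_cam" (4x4, takes a point from world to camera coordinates). Camera axes: x right, y down, z forward; pixel columns grow to the right and rows downward; lengths in m; the calibration is good to about 2 mm. A picture is of the moment at which its call begins: read the wrist's pose just before it. get_calibration takes no time and is no camera call; for the wrist camera it gives the pose at the moment of the call.
- workorder.hand_in(): hands the job in, once; it reports no verdict.
The state is a dict: "time_s": time; "joint_positions": joint angles; "qvel": joint speeds; "tau": joint torques, N m; "position": TCP position; "tcp_rot": TCP orientation; "force": force on the tool from outside, world axes, zero at the start; "moment": the same for the moment, N m; "opening": opening from 0.0 (shut) to 1.0 (fully open).
Only numpy, scipy, OpenCV 4.12 (cv2) and the standard library are available. Lean on these libraries where they do the work, as an engineer would, in place of code of your own. Each camera call takes 0.05 s, during which the arm holds its last target. There are 200 camera calls.

## Working session

There is one attempt and no reset: what is moved stays moved. The work goes in short steps, Python scripts to look and compute and a tool call to move; the robot and the scene stay as the last step left them, time stands still between calls to the robot, and variables do not carry over. Pictures are saved under pics/ and viewed, on a budget of 10 in all, crops included, one or two more only if the job needs it, and the job is handed in when it is done.

Besides the shell and the picture viewer there is one more tool, called after "Call:" in YAML: its name, and indented under it one key for each argument. drive_tool: Moves the arm, as the interface text tells. Its arguments: {"type":"object","properties":{"commands":{"type":"array"}},"required":["commands"]}

```bash
mkdir -p pics
cat > h.py <<'E'
from rig import bot, imaging, workorder
import numpy as np, cv2
def cap(n):
    p,d=imaging.capture(n); c=imaging.get_calibration(n)
    return p,d,np.array(c["mtx"]),np.array(c["world_to_cam"])
def cloud(d,K,T):
    v,u=np.mgrid[:d.shape[0],:d.shape[1]]
    c=np.stack([(u-K[0,2])/K[0,0]*d,(v-K[1,2])/K[1,1]*d,d],-1)
    R,t=T[:3,:3],T[:3,3]
    w=(c-t)@R; w[d==0]=np.nan
    return w
def ray(u,v,K,T,z):
    R,t=T[:3,:3],T[:3,3]; o=-R.T@t
    r=R.T@np.linalg.inv(K)@np.array([u,v,1.]); return o+r*(z-o[2])/r[2]
def save(n,p): cv2.imwrite(n,p[...,::-1])
E
python3 - <<'E'
from h import *
ims=[]
for n in("top","side"):
    p,d,K,T=cap(n); np.savez(n+".npz",p=p,d=d,K=K,T=T); save(f"pics/{n}0.png",p)
    R=T[:3,:3]; print(n,-R.T@T[:3,3],R[2],K[0,0])
print(bot.read_state())
E
```

```text
top [ 0.28225263 -0.01370417  1.54950951] [ 0.13319208 -0.00556792 -0.9910746 ] 410.1872769865891
side [ 0.07903729 -0.79337862  1.26039923] [ 0.26507054  0.5599284  -0.78499541] 401.8225661600191
{'time_s': 0.1, 'joint_positions': array([ 5.93311894e+01,  3.02736066e+01,  8.21484129e+01, -9.18434166e-04,
        6.76896228e+01, -1.02282655e+01]), 'qvel': array([ 0.05878046, -0.16115243, -0.19022227, -0.03424052,  0.07278972,
       -0.01157439]), 'tau': array([ 1.67846479e-04, -4.40981448e+01, -1.77150321e+01,  6.34747767e-02,
        5.33889444e-02, -2.96013786e-05]), 'position': array([0.21790937, 0.5850627 , 0.21157337]), 'tcp_rot': array([[ 3.49228565e-01, -9.81137991e-04, -9.37037057e-01],
       [ 9.37035604e-01, -1.68354927e-03,  3.49229786e-01],
       [-1.92019066e-03, -9.99998102e-01,  3.31417734e-04]]), 'force': array([ 0.96691277, -0.82393623, -0.17232521]), 'moment': array([-0.00619598, -0.03374297, -0.00157213]), 'opening': 0.998991983995155}
```

View pics/top0.png

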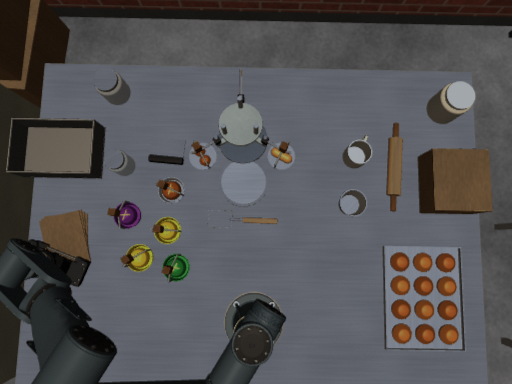

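View pics/side0.png

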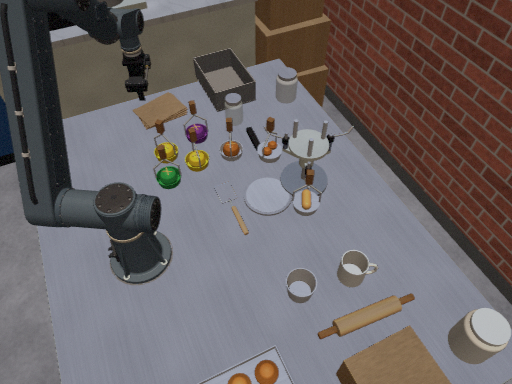

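Top view: rack plate is at (241,123), the tray at (243,183), and the empty hook points away at (240,72), so the turret is about π off. Candidates for the loose pan:
- Aluminium dish with roll at (172,188): my choice.
- Purple (127,214), yellow (167,230) and (138,257), green (177,267): look-alikes.
- (203,155) and (281,155): the rack's own pans.

Next I measure and check the choice in a close crop.

```bash
cat > m.py <<'E'
from h import *
import sys
D={n:np.load(n+".npz") for n in("top","side")}
for n in D:
    p,d,K,T=[D[n][k] for k in "pdKT"]; w=cloud(d,K,T); np.save(n+"_w.npy",w)
    x,y,z=w[...,0],w[...,1],w[...,2]
    hsv=cv2.cvtColor(p,cv2.COLOR_RGB2HSV)
    def rep(name,m,mn=6):
        k,l,s,c=cv2.connectedComponentsWithStats(m.astype(np.uint8))
        for i in range(1,k):
            if s[i,4]>=mn:
                q=w[l==i]; print(n,name,s[i,4],c[i].round(1),np.nanmean(q,0).round(4),"min",np.nanmin(q,0).round(3),"max",np.nanmax(q,0).round(3))
    rg=(x>.4)&(x<1.1)&(y>-.25)&(y<.5)
    rep("plate",rg&(z>.205)&(z<.222)&(hsv[...,1]<60)&(hsv[...,2]>120),200)
    rep("pegs",rg&(z>.28)&(z<.305),2)
    rep("tray",rg&(z>.004)&(z<.016)&(hsv[...,1]<60)&(hsv[...,2]>150),300)
    rep("grip",rg&(z>.10)&(z<.27)&(hsv[...,1]>90)&(hsv[...,0]<20),3)
p,d=D["top"]["p"],D["top"]["d"]
a=cv2.resize(p[135:285,105:255],(600,600),interpolation=cv2.INTER_CUBIC)
save("pics/c1.png",a)
E
python3 m.py
```

```text
top plate 1280 [240.  123.3] [0.6822 0.0556 0.2139] min [ 0.611 -0.015  0.205] max [0.755 0.127 0.222]
top pegs 26 [239.   98.5] [0.7402 0.057  0.2913] min [0.734 0.051 0.282] max [0.749 0.064 0.298]
top pegs 24 [222.7 125.7] [0.6499 0.1062 0.2915] min [0.644 0.099 0.281] max [0.659 0.115 0.299]
top pegs 24 [255.2 125.7] [0.6521 0.0036 0.2912] min [ 0.646 -0.002  0.282] max [0.661 0.011 0.298]
top grip 85 [197.2 147.7] [0.5948 0.1954 0.2148] min [0.582 0.182 0.1  ] max [0.628 0.217 0.252]
top grip 177 [281.9 152. ] [ 0.5982 -0.0889  0.1592] min [ 0.575 -0.125  0.1  ] max [ 0.625 -0.053  0.252]
top grip 58 [204.1 159.6] [0.5767 0.1859 0.1113] min [0.555 0.172 0.1  ] max [0.595 0.202 0.166]
top grip 76 [162.3 184.3] [0.4745 0.3128 0.1826] min [0.463 0.302 0.139] max [0.488 0.329 0.202]
side plate 802 [308.3 143.6] [0.6801 0.0539 0.2161] min [ 0.607 -0.017  0.209] max [0.755 0.129 0.221]
side pegs 24 [295.7 121.6] [0.6495 0.1047 0.2919] min [0.642 0.098 0.281] max [0.659 0.115 0.3  ]
side pegs 24 [325.2 123. ] [0.7401 0.0548 0.2912] min [0.734 0.048 0.282] max [0.748 0.066 0.298]
side pegs 28 [310.9 140.7] [6.512e-01 4.000e-04 2.913e-01] min [ 0.644 -0.005  0.281] max [0.66  0.008 0.3  ]
side tray 1221 [266.1 194.6] [0.5119 0.0496 0.0107] min [ 0.426 -0.04   0.004] max [0.594 0.15  0.016]
side grip 91 [269.9 124. ] [0.5923 0.1906 0.2307] min [0.582 0.176 0.193] max [0.608 0.208 0.254]
side grip 70 [228.8 123.8] [0.4735 0.3098 0.1785] min [0.462 0.301 0.144] max [0.487 0.33  0.201]
side grip 91 [269.7 146.8] [0.5951 0.1911 0.1076] min [0.562 0.165 0.1  ] max [0.627 0.218 0.114]
side grip 109 [309.1 176.1] [ 0.5993 -0.0902  0.2297] min [ 0.587 -0.104  0.157] max [ 0.643 -0.027  0.254]
side grip 110 [305.9 198.9] [ 0.5976 -0.0947  0.1088] min [ 0.574 -0.127  0.1  ] max [ 0.625 -0.056  0.118]
```

View pics/c1.png

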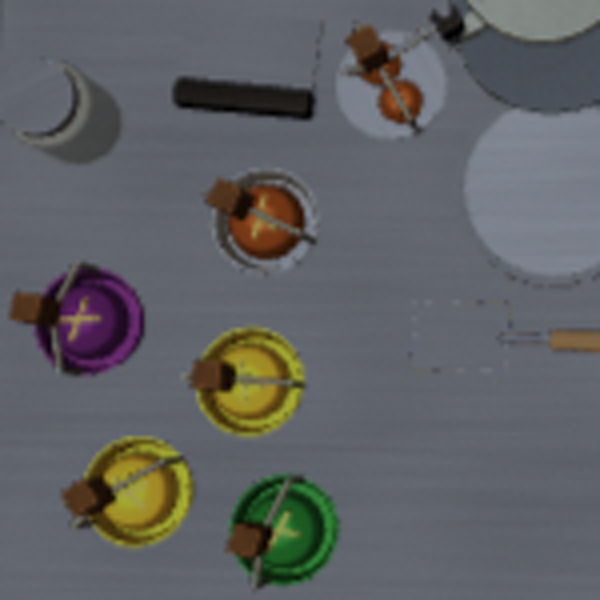

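The crop confirms it: the only bare aluminium dish with a brown roll is at (172,188). Its bail runs from lower right to upper left. The others are purple, yellow and green. Now the pan and tray fits.

```bash
cat > m2.py <<'E'
from h import *
for n in("top","side"):
    Z=np.load(n+".npz"); p,d,K,T=[Z[k] for k in "pdKT"]; w=np.load(n+"_w.npy"); x,y,z=w[...,0],w[...,1],w[...,2]
    # tray: bright low-saturation at z~.009 
    g=cv2.cvtColor(p,cv2.COLOR_RGB2GRAY)
    m=((np.hypot(x-.515,y-.055)<.12)&(z<.03)&(z>-.02)).astype(np.uint8)
    t,_=cv2.threshold(g[m>0].reshape(-1,1),0,255,cv2.THRESH_OTSU)
    mm=((g>t)&(m>0)).astype(np.uint8); mm=cv2.morphologyEx(mm,cv2.MORPH_OPEN,np.ones((3,3)))
    cs,_=cv2.findContours(mm,cv2.RETR_EXTERNAL,cv2.CHAIN_APPROX_NONE); c=max(cs,key=cv2.contourArea)
    q=np.array([ray(u,v,K,T,.009)[:2] for u,v in c[:,0]]).astype(np.float32)
    (cx,cy),r=cv2.minEnclosingCircle(q); e=cv2.fitEllipse(q); print(n,"tray",t,cx,cy,r,e)
    near=np.hypot(x-.46,y-.30)<.085
    print(n,"dish rim",end=" ")
    a=w[near&(z>.022)&(z<.038)]; (cx,cy),r=cv2.minEnclosingCircle(a[:,:2].astype(np.float32)); print(len(a),cx,cy,r, np.median(a,0))
    b=w[near&(z>.042)&(z<.125)]; hsv=cv2.cvtColor(p,cv2.COLOR_RGB2HSV)[near&(z>.042)&(z<.125)]
    b=b[(hsv[:,1]<90)]
    print(b.round(3).tolist()[:40])
    t=w[near&(z>.183)&(z<.205)]; print("grip top",len(t),t.mean(0),cv2.minAreaRect(t[:,:2].astype(np.float32)))
    mk=(near&(z>.183)&(z<.205)).astype(np.uint8); cs,_=cv2.findContours(mk,0,1); 
    q=np.array([ray(u,v,K,T,.195)[:2] for u,v in np.argwhere(mk)[:,::-1]]).astype(np.float32); print(q.mean(0),cv2.minAreaRect(q))
E
python3 m2.py
```

```text
top tray 111.0 0.5174813270568848 0.049356941133737564 0.0858234390616417 ((0.5141500234603882, 0.04907432571053505), (0.15979714691638947, 0.16823160648345947), 2.9431848526000977)
top dish rim 148 0.4765697717666626 0.31727173924446106 0.05042775720357895 [0.47073531 0.31023174 0.02978727]
[[0.507, 0.322, 0.043], [0.496, 0.363, 0.086], [0.496, 0.359, 0.086], [0.492, 0.359, 0.087], [0.474, 0.311, 0.119], [0.474, 0.307, 0.121], [0.471, 0.304, 0.12], [0.472, 0.303, 0.109], [0.468, 0.301, 0.118], [0.468, 0.298, 0.116], [0.469, 0.296, 0.107], [0.466, 0.296, 0.107], [0.466, 0.293, 0.105], [0.466, 0.289, 0.107], [0.463, 0.29, 0.099], [0.463, 0.286, 0.102], [0.463, 0.283, 0.099], [0.461, 0.282, 0.087], [0.461, 0.278, 0.088], [0.461, 0.275, 0.087], [0.458, 0.275, 0.084], [0.458, 0.271, 0.088], [0.459, 0.269, 0.076], [0.457, 0.275, 0.064], [0.456, 0.271, 0.069], [0.458, 0.27, 0.052]]
grip top 54 [0.47643634 0.31551384 0.1928652 ] ((0.4768690764904022, 0.316147118806839), (0.023667769506573677, 0.023304956033825874), 70.99641418457031)
[0.47613567 0.3149975 ] ((0.47587329149246216, 0.31510797
[... 545 characters left out ...]
 0.055], [0.469, 0.297, 0.114], [0.496, 0.358, 0.048], [0.468, 0.295, 0.111], [0.466, 0.291, 0.11], [0.482, 0.347, 0.047], [0.465, 0.287, 0.108], [0.465, 0.288, 0.102], [0.463, 0.284, 0.1], [0.462, 0.281, 0.098], [0.459, 0.275, 0.099], [0.507, 0.31, 0.046], [0.459, 0.276, 0.093], [0.458, 0.273, 0.09], [0.458, 0.274, 0.084], [0.459, 0.27, 0.064], [0.459, 0.271, 0.056], [0.459, 0.27, 0.051], [0.458, 0.27, 0.046]]
grip top 37 [0.47378146 0.31265436 0.19308248] ((0.4751662611961365, 0.3150239884853363), (0.026027195155620575, 0.01973278820514679), 66.9229965209961)
[0.47308794 0.31069666] ((0.47265157103538513, 0.3088724613189697), (0.034365490078926086, 0.019495878368616104), 67.13152313232422)
```

```bash
cat > plan.py <<'E'
from h import *
import json,sys
# args: waypoints x,y,z,a_deg[,grip]; rows relative to the current pose (tool kept pointing down)
def rows(wps,step=.034,rot=10.,start=None):
    s=bot.read_state(); R=np.array(s["tcp_rot"]); P=np.array(s["position"]); a=np.degrees(np.arctan2(R[1,0],R[0,0]))
    out=[]
    for w in wps:
        x,y,z,A=w[:4]; g=w[4] if len(w)>4 else None; D=np.array([x,y,z])-P; dA=A-a
        n=max(1,int(np.ceil(max(np.linalg.norm(D)/(w[5] if len(w)>5 else step),abs(dA)/rot))))
        for i in range(n):
            al=np.radians(a); X=np.array([np.cos(al),np.sin(al),0]);Z=np.array([-np.sin(al),np.cos(al),0])
            d=D/n; r=dict(dx=round(d@X/.04,3),dy=round(-d[2]/.04,3),dz=round(d@Z/.04,3))
            if abs(dA)>.05: r["wy"]=round(-dA/n/90,3)
            if g is not None: r["grip"]=g
            P=P+(r["dx"]*X+r["dz"]*Z)*.04+np.array([0,0,-r["dy"]*.04]); a+=-r.get("wy",0)*90; out.append(r)
    return out
def show(o):
    for i in range(0,len(o),8): print(json.dumps(o[i:i+8]))
def st():
    s=bot.read_state(); R=np.array(s["tcp_rot"]); print("t",round(s["time_s"],2),"p",np.round(s["position"],4),"a",round(np.degrees(np.arctan2(R[1,0],R[0,0])),2),"ydir",R[:,1].round(3),"F",np.round(s["force"],1),"op",round(s["opening"],3),"j",np.round(s["joint_positions"],0))
E
python3 -c "
from plan import *
st();show(rows([(.218,.585,.34,69.6,60),(.740,.0555,.34,-89,60)]))"
```

```text
t 0.1 p [0.2179 0.5851 0.2116] a 69.56 ydir [-0.001 -0.002 -1.   ] F [ 1.  -0.8 -0.2] op 0.999 j [ 59.  30.  82.  -0.  68. -10.]
[{"dx": -0.0, "dy": -0.803, "dz": -0.001, "grip": 60}, {"dx": -0.0, "dy": -0.803, "dz": -0.001, "grip": 60}, {"dx": -0.0, "dy": -0.803, "dz": -0.001, "grip": 60}, {"dx": -0.0, "dy": -0.803, "dz": -0.001, "grip": 60}, {"dx": -0.357, "dy": 0.0, "dz": -0.766, "wy": 0.08, "grip": 60}, {"dx": -0.258, "dy": 0.0, "dz": -0.805, "wy": 0.08, "grip": 60}, {"dx": -0.155, "dy": 0.0, "dz": -0.831, "wy": 0.08, "grip": 60}, {"dx": -0.05, "dy": 0.0, "dz": -0.843, "wy": 0.08, "grip": 60}]
[{"dx": 0.056, "dy": 0.0, "dz": -0.843, "wy": 0.08, "grip": 60}, {"dx": 0.162, "dy": 0.0, "dz": -0.829, "wy": 0.08, "grip": 60}, {"dx": 0.264, "dy": 0.0, "dz": -0.802, "wy": 0.08, "grip": 60}, {"dx": 0.363, "dy": 0.0, "dz": -0.763, "wy": 0.08, "grip": 60}, {"dx": 0.456, "dy": 0.0, "dz": -0.712, "wy": 0.08, "grip": 60}, {"dx": 0.541, "dy": 0.0, "dz": -0.649, "wy": 0.08, "grip": 60}, {"dx": 0.618, "dy": 0.0, "dz": -0.576, "wy": 0.08, "grip": 60}, {"dx": 0.686, "dy": 0.0, "dz": -0.494, "wy": 0.08, "grip": 60}]
[{"dx": 0.742, "dy": 0.0, "dz": -0.404, "wy": 0.08, "grip": 60}, {"dx": 0.787, "dy": 0.0, "dz": -0.308, "wy": 0.08, "grip": 60}, {"dx": 0.819, "dy": 0.0, "dz": -0.207, "wy": 0.08, "grip": 60}, {"dx": 0.839, "dy": 0.0, "dz": -0.103, "wy": 0.08, "grip": 60}, {"dx": 0.845, "dy": 0.0, "dz": 0.003, "wy": 0.08, "grip": 60}, {"dx": 0.838, "dy": 0.0, "dz": 0.109, "wy": 0.08, "grip": 60}, {"dx": 0.818, "dy": 0.0, "dz": 0.213, "wy": 0.08, "grip": 60}, {"dx": 0.784, "dy": 0.0, "dz": 0.314, "wy": 0.08, "grip": 60}]
[{"dx": 0.739, "dy": 0.0, "dz": 0.41, "wy": 0.08, "grip": 60}, {"dx": 0.682, "dy": 0.0, "dz": 0.499, "wy": 0.08, "grip": 60}]
```

Call:
drive_tool:
  commands:
    - {"dy": -0.8,"grip": 60}
    - {"dy": -0.8,"grip": 60}
    - {"dy": -0.8,"grip": 60}
    - {"dy": -0.8,"grip": 60}
    - {"dx": -0.357,"dz": -0.766,"wy": 0.08}
    - {"dx": -0.258,"dz": -0.805,"wy": 0.08}
    - {"dx": -0.155,"dz": -0.831,"wy": 0.08}
    - {"dx": -0.05,"dz": -0.843,"wy": 0.08}

```text
schema error: expected keys dx, dy, dz, wx, wy, wz, grip
```

Call:
drive_tool:
  commands:
    - {"dx": 0.056,"dz": -0.843,"wy": 0.08}
    - {"dx": 0.162,"dz": -0.83,"wy": 0.08}
    - {"dx": 0.264,"dz": -0.8,"wy": 0.08}
    - {"dx": 0.363,"dz": -0.763,"wy": 0.08}
    - {"dx": 0.456,"dz": -0.712,"wy": 0.08}
    - {"dx": 0.541,"dz": -0.649,"wy": 0.08}
    - {"dx": 0.618,"dz": -0.576,"wy": 0.08}
    - {"dx": 0.686,"dz": -0.494,"wy": 0.08}

```text
schema error: expected keys dx, dy, dz, wx, wy, wz, grip
```

Call:
drive_tool:
  commands:
    - {"dx": 0.742,"dz": -0.404,"wy": 0.08}
    - {"dx": 0.787,"dz": -0.308,"wy": 0.08}
    - {"dx": 0.819,"dz": -0.207,"wy": 0.08}
    - {"dx": 0.839,"dz": -0.103,"wy": 0.08}
    - {"dx": 0.845,"wy": 0.08}
    - {"dx": 0.838,"dz": 0.109,"wy": 0.08}
    - {"dx": 0.818,"dz": 0.213,"wy": 0.08}
    - {"dx": 0.784,"dz": 0.314,"wy": 0.08}

```text
schema error: expected keys dx, dy, dz, wx, wy, wz, grip
```

Call:
drive_tool:
  commands:
    - {"dx": 0.74,"dz": 0.41,"wy": 0.08}
    - {"dx": 0.68,"dz": 0.5,"wy": 0.08}
    - {}
    - {}

```text
schema error: expected keys dx, dy, dz, wx, wy, wz, grip
```

Run:
```python
from plan import *
st()
p,d,K,T=cap("wrist"); save("pics/w1.png",p)
w=cloud(d,K,T); m=(w[...,2]>.28)&(w[...,2]<.305)
k,l,s,c=cv2.connectedComponentsWithStats(m.astype(np.uint8))
for i in range(1,k):
    if s[i,4]>30: print(s[i,4],c[i].round(),np.nanmean(w[l==i],0).round(4),np.nanmin(w[l==i],0).round(3),np.nanmax(w[l==i],0).round(3))
show(rows([(.740,.0555,.34,-89,45),(.740,.0555,.26,-89,45,.02)]))
```

```text
t 0.1 p [0.2179 0.5851 0.2116] a 69.56 ydir [-0.001 -0.002 -1.   ] F [ 1.  -0.8 -0.2] op 0.999 j [ 59.  30.  82.  -0.  68. -10.]
1492 [ 57. 241.] [0.1633 0.5434 0.3006] [0.155 0.522 0.293] [0.175 0.557 0.305]
1488 [455. 241.] [0.2045 0.6536 0.3006] [0.199 0.639 0.293] [0.213 0.674 0.305]
1617 [116. 310.] [0.1949 0.5431 0.2935] [0.18  0.536 0.28 ] [0.212 0.55  0.305]
1103 [398. 303.] [0.2261 0.6345 0.2933] [0.213 0.629 0.28 ] [0.241 0.638 0.305]
[{"dx": -0.341, "dy": -0.139, "dz": -0.733, "wy": 0.077, "grip": 45}, {"dx": -0.25, "dy": -0.139, "dz": -0.769, "wy": 0.077, "grip": 45}, {"dx": -0.156, "dy": -0.139, "dz": -0.793, "wy": 0.077, "grip": 45}, {"dx": -0.059, "dy": -0.139, "dz": -0.806, "wy": 0.077, "grip": 45}, {"dx": 0.039, "dy": -0.139, "dz": -0.807, "wy": 0.077, "grip": 45}, {"dx": 0.136, "dy": -0.139, "dz": -0.797, "wy": 0.077, "grip": 45}, {"dx": 0.231, "dy": -0.139, "dz": -0.775, "wy": 0.077, "grip": 45}, {"dx": 0.323, "dy": -0.139, "dz": -0.741, "wy": 0.077, "grip": 45}]
[{"dx": 0.41, "dy": -0.139, "dz": -0.697, "wy": 0.077, "grip": 45}, {"dx": 0.491, "dy": -0.139, "dz": -
[... 461 characters left out ...]
0.139, "dz": -0.058, "wy": 0.077, "grip": 45}, {"dx": 0.807, "dy": -0.139, "dz": 0.04, "wy": 0.077, "grip": 45}, {"dx": 0.797, "dy": -0.139, "dz": 0.137, "wy": 0.077, "grip": 45}, {"dx": 0.774, "dy": -0.139, "dz": 0.232, "wy": 0.077, "grip": 45}, {"dx": 0.741, "dy": -0.139, "dz": 0.324, "wy": 0.077, "grip": 45}, {"dx": 0.696, "dy": -0.139, "dz": 0.411, "wy": 0.077, "grip": 45}, {"dx": 0.641, "dy": -0.139, "dz": 0.492, "wy": 0.077, "grip": 45}, {"dx": 0.0, "dy": 0.497, "dz": 0.0, "wy": -0.002, "grip": 45}]
[{"dx": 0.0, "dy": 0.497, "dz": 0.0, "wy": -0.002, "grip": 45}, {"dx": 0.0, "dy": 0.497, "dz": 0.0, "wy": -0.002, "grip": 45}, {"dx": 0.0, "dy": 0.497, "dz": 0.0, "wy": -0.002, "grip": 45}]
```

View pics/w1.png

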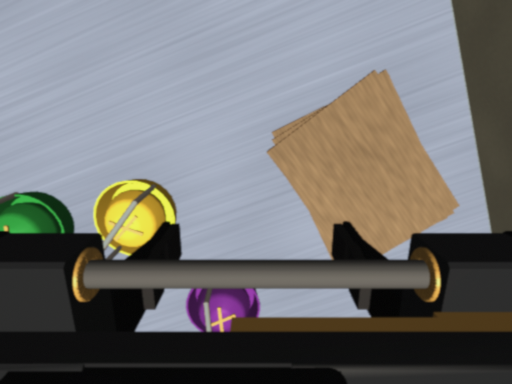

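Nothing moved: the rows need all seven keys. The wrist view shows the paper mat at (365,170) and look-alikes, as expected from the start pose. I'll resend with full rows.

Call:
drive_tool:
  commands:
    - {"dx": 0,"dy": -0.8,"dz": 0,"wx": 0,"wy": 0,"wz": 0,"grip": 60}
    - {"dx": 0,"dy": -0.8,"dz": 0,"wx": 0,"wy": 0,"wz": 0,"grip": 60}
    - {"dx": 0,"dy": -0.8,"dz": 0,"wx": 0,"wy": 0,"wz": 0,"grip": 60}
    - {"dx": 0,"dy": -0.8,"dz": 0,"wx": 0,"wy": 0,"wz": 0,"grip": 60}
    - {"dx": -0.357,"dy": 0,"dz": -0.766,"wx": 0,"wy": 0.08,"wz": 0,"grip": 60}
    - {"dx": -0.258,"dy": 0,"dz": -0.805,"wx": 0,"wy": 0.08,"wz": 0,"grip": 60}
    - {"dx": -0.155,"dy": 0,"dz": -0.831,"wx": 0,"wy": 0.08,"wz": 0,"grip": 60}
    - {"dx": -0.05,"dy": 0,"dz": -0.843,"wx": 0,"wy": 0.08,"wz": 0,"grip": 60}

```text
time_s: 1.15
position: [0.3136, 0.4883, 0.3401]
tcp_rot: [[0.76, -0.0, -0.65], [0.65, -0.001, 0.76], [-0.001, -1.0, -0.0]]
force: [-0.1, 0.0, 0.5]
opening: 0.693
```

Call:
drive_tool:
  commands:
    - {"dx": 0.056,"dy": 0,"dz": -0.843,"wx": 0,"wy": 0.08,"wz": 0,"grip": 60}
    - {"dx": 0.162,"dy": 0,"dz": -0.83,"wx": 0,"wy": 0.08,"wz": 0,"grip": 60}
    - {"dx": 0.264,"dy": 0,"dz": -0.8,"wx": 0,"wy": 0.08,"wz": 0,"grip": 60}
    - {"dx": 0.363,"dy": 0,"dz": -0.763,"wx": 0,"wy": 0.08,"wz": 0,"grip": 60}
    - {"dx": 0.456,"dy": 0,"dz": -0.712,"wx": 0,"wy": 0.08,"wz": 0,"grip": 60}
    - {"dx": 0.541,"dy": 0,"dz": -0.649,"wx": 0,"wy": 0.08,"wz": 0,"grip": 60}
    - {"dx": 0.618,"dy": 0,"dz": -0.576,"wx": 0,"wy": 0.08,"wz": 0,"grip": 60}
    - {"dx": 0.686,"dy": 0,"dz": -0.494,"wx": 0,"wy": 0.08,"wz": 0,"grip": 60}

```text
time_s: 2.15
position: [0.5034, 0.2958, 0.3401]
tcp_rot: [[0.956, -0.001, 0.294], [-0.294, -0.0, 0.956], [-0.001, -1.0, -0.0]]
force: [-0.3, 0.4, 0.0]
opening: 0.688
```

Call:
drive_tool:
  commands:
    - {"dx": 0.742,"dy": 0,"dz": -0.404,"wx": 0,"wy": 0.08,"wz": 0,"grip": 60}
    - {"dx": 0.787,"dy": 0,"dz": -0.308,"wx": 0,"wy": 0.08,"wz": 0,"grip": 60}
    - {"dx": 0.819,"dy": 0,"dz": -0.207,"wx": 0,"wy": 0.08,"wz": 0,"grip": 60}
    - {"dx": 0.839,"dy": 0,"dz": -0.103,"wx": 0,"wy": 0.08,"wz": 0,"grip": 60}
    - {"dx": 0.845,"dy": 0,"dz": 0,"wx": 0,"wy": 0.08,"wz": 0,"grip": 60}
    - {"dx": 0.838,"dy": 0,"dz": 0.109,"wx": 0,"wy": 0.08,"wz": 0,"grip": 60}
    - {"dx": 0.818,"dy": 0,"dz": 0.213,"wx": 0,"wy": 0.08,"wz": 0,"grip": 60}
    - {"dx": 0.784,"dy": 0,"dz": 0.314,"wx": 0,"wy": 0.08,"wz": 0,"grip": 60}

```text
time_s: 3.15
position: [0.6931, 0.1033, 0.3398]
tcp_rot: [[0.264, -0.001, 0.964], [-0.964, 0.0, 0.264], [-0.0, -1.0, -0.001]]
force: [1.3, 0.6, -0.4]
opening: 0.692
```

Call:
drive_tool:
  commands:
    - {"dx": 0.74,"dy": 0,"dz": 0.41,"wx": 0,"wy": 0.08,"wz": 0,"grip": 60}
    - {"dx": 0.68,"dy": 0,"dz": 0.5,"wx": 0,"wy": 0,"wz": 0,"grip": 60}
    - {"dx": 0,"dy": 0,"dz": 0,"wx": 0,"wy": 0,"wz": 0,"grip": 45}
    - {"dx": 0,"dy": 0,"dz": 0,"wx": 0,"wy": 0,"wz": 0,"grip": 45}

```text
time_s: 3.65
position: [0.7395, 0.0563, 0.3397]
tcp_rot: [[0.145, -0.002, 0.989], [-0.989, 0.001, 0.145], [-0.001, -1.0, -0.002]]
force: [-0.5, -0.1, 0.1]
opening: 0.56
```

```bash
sed -i 's/            out.append(r)//; s/out.append(r)/out.append({k:r.get(k,0) for k in ("dx","dy","dz","wx","wy","wz","grip")})/' plan.py
cat > wl.py <<'E'
from plan import *
def wpegs(n,zr=(.28,.305)):
    p,d,K,T=cap("wrist"); save(f"pics/{n}.png",p); w=cloud(d,K,T); m=(w[...,2]>zr[0])&(w[...,2]<zr[1])
    k,l,s,c=cv2.connectedComponentsWithStats(m.astype(np.uint8))
    for i in range(1,k):
        if s[i,4]>30: print(s[i,4],c[i].round(),np.nanmean(w[l==i],0).round(4),np.nanmin(w[l==i],0).round(3),np.nanmax(w[l==i],0).round(3))
E
python3 - <<'E'
from wl import *
st(); wpegs("w2")
show(rows([(.740,.0555,.34,-89,45),(.740,.0555,.26,-89,45,.02)]))
E
```

```text
t 3.65 p [0.7395 0.0563 0.3397] a -81.64 ydir [-0.002  0.001 -1.   ] F [-0.5 -0.1  0.1] op 0.56 j [-4. 35. 53.  0. 92. 77.]
421 [256. 200.] [0.7442 0.0579 0.2936] [0.735 0.05  0.28 ] [0.751 0.066 0.297]
393 [303. 306.] [0.657  0.0052 0.2916] [ 0.648 -0.004  0.28 ] [0.662 0.012 0.297]
[{"dx": 0.035, "dy": 0.004, "dz": 0.011, "wx": 0, "wy": 0.082, "wz": 0, "grip": 45}, {"dx": -0.0, "dy": 0.4, "dz": -0.0, "wx": 0, "wy": 0, "wz": 0, "grip": 45}, {"dx": -0.0, "dy": 0.4, "dz": -0.0, "wx": 0, "wy": 0, "wz": 0, "grip": 45}, {"dx": -0.0, "dy": 0.4, "dz": -0.0, "wx": 0, "wy": 0, "wz": 0, "grip": 45}, {"dx": -0.0, "dy": 0.4, "dz": -0.0, "wx": 0, "wy": 0, "wz": 0, "grip": 45}, {"dx": -0.0, "dy": 0.4, "dz": -0.0, "wx": 0, "wy": 0, "wz": 0, "grip": 45}]
```

View pics/w2.png

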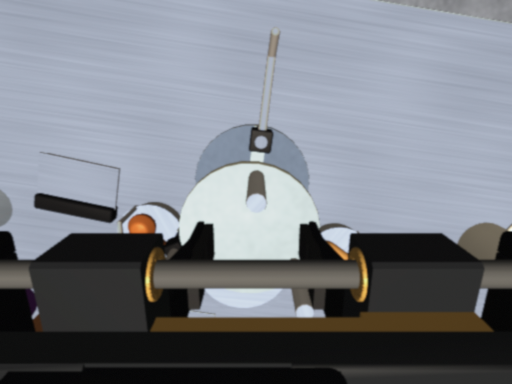

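The wrist view shows the peg of the empty arm at (256,200) with the empty hook pointing up to (275,35). I'll descend and grip that peg.

Call:
drive_tool:
  commands:
    - {"dx": 0,"dy": 0,"dz": 0.035,"wx": 0,"wy": 0.08,"wz": 0,"grip": 45}
    - {"dx": 0,"dy": 0.5,"dz": 0,"wx": 0,"wy": 0,"wz": 0,"grip": 45}
    - {"dx": 0,"dy": 0.5,"dz": 0,"wx": 0,"wy": 0,"wz": 0,"grip": 45}
    - {"dx": 0,"dy": 0.5,"dz": 0,"wx": 0,"wy": 0,"wz": 0,"grip": 45}
    - {"dx": 0,"dy": 0.5,"dz": 0,"wx": 0,"wy": 0,"wz": 0,"grip": 45}
    - {"dx": 0,"dy": 0,"dz": 0,"wx": 0,"wy": 0,"wz": 0,"grip": 0}
    - {"dx": 0,"dy": 0,"dz": 0,"wx": 0,"wy": 0,"wz": 0,"grip": 0}
    - {"dx": 0,"dy": 0,"dz": 0,"wx": 0,"wy": 0,"wz": 0,"grip": 0}

```text
time_s: 4.7
position: [0.7421, 0.0565, 0.2621]
tcp_rot: [[0.021, 0.003, 1.0], [-1.0, -0.0, 0.021], [0.0, -1.0, 0.003]]
force: [0.3, 0.2, 0.1]
opening: 0.261
```

Call:
drive_tool:
  commands:
    - {"dx": 0,"dy": 0,"dz": 0,"wx": 0,"wy": 0,"wz": 0,"grip": 0}
    - {"dx": 0,"dy": 0,"dz": 0,"wx": 0,"wy": 0,"wz": 0,"grip": 0}

```text
time_s: 4.95
position: [0.7419, 0.0567, 0.2618]
tcp_rot: [[0.02, 0.002, 1.0], [-1.0, 0.001, 0.02], [-0.001, -1.0, 0.002]]
force: [-0.6, 1.3, 2.8]
opening: 0.177
```

Run:
```python
from plan import *
st()
P=np.array(bot.read_state()["position"]); C=np.array([.6808,.0543]); v=P[:2]-C; r=np.hypot(*v); th=np.degrees(np.arctan2(v[1],v[0])); print(r,th)
R=bot.read_state()["tcp_rot"]; a=np.degrees(np.arctan2(R[1][0],R[0][0]))
# one 9 deg step about the axis: constant in tool frame
N=20; tot=181.4-th; s=tot/N; print("step",s)
w=[]
for i in range(1,N+1):
    t=np.radians(th+s*i); w.append((*(C+r*np.array([np.cos(t),np.sin(t)])),P[2],a+s*i,0))
o=rows(w,rot=15); show(o[:2]+o[-1:])
```

```text
t 4.95 p [0.7419 0.0567 0.2618] a -88.83 ydir [ 0.002  0.001 -1.   ] F [-0.6  1.3  2.8] op 0.177 j [-4. 38. 59.  0. 83. 85.]
0.06119260823381785 2.2688882605702148
step 8.95655558697149
[{"dx": -0.238, "dy": -0.0, "dz": -0.023, "wx": 0, "wy": -0.1, "wz": 0, "grip": 0}, {"dx": -0.238, "dy": -0.0, "dz": -0.023, "wx": 0, "wy": -0.099, "wz": 0, "grip": 0}, {"dx": -0.237, "dy": -0.0, "dz": -0.023, "wx": 0, "wy": -0.099, "wz": 0, "grip": 0}]
```

Call:
drive_tool:
  commands:
    - {"dx": -0.16,"dy": 0,"dz": -0.011,"wx": 0,"wy": -0.0667,"wz": 0,"grip": 0}
    - {"dx": -0.16,"dy": 0,"dz": -0.011,"wx": 0,"wy": -0.0667,"wz": 0,"grip": 0}
    - {"dx": -0.16,"dy": 0,"dz": -0.011,"wx": 0,"wy": -0.0667,"wz": 0,"grip": 0}
    - {"dx": -0.16,"dy": 0,"dz": -0.011,"wx": 0,"wy": -0.0667,"wz": 0,"grip": 0}
    - {"dx": -0.16,"dy": 0,"dz": -0.011,"wx": 0,"wy": -0.0667,"wz": 0,"grip": 0}
    - {"dx": -0.16,"dy": 0,"dz": -0.011,"wx": 0,"wy": -0.0667,"wz": 0,"grip": 0}
    - {"dx": -0.16,"dy": 0,"dz": -0.011,"wx": 0,"wy": -0.0667,"wz": 0,"grip": 0}
    - {"dx": -0.16,"dy": 0,"dz": -0.011,"wx": 0,"wy": -0.0667,"wz": 0,"grip": 0}

```text
time_s: 5.95
position: [0.7223, 0.0999, 0.2618]
tcp_rot: [[0.758, 0.007, 0.652], [-0.652, -0.002, 0.758], [0.007, -1.0, 0.004]]
force: [5.1, -1.6, 1.8]
opening: 0.166
```

```bash
cat > turn.py <<'E'
from plan import *
import sys
st(); N=int(sys.argv[1]); tgt=float(sys.argv[2])
S=bot.read_state(); P=np.array(S["position"]); C=np.array([.6808,.0543]); v=P[:2]-C; r=np.hypot(*v); th=np.degrees(np.arctan2(v[1],v[0]))%360; print("r",r,"th",th)
R=S["tcp_rot"]; a=np.degrees(np.arctan2(R[1][0],R[0][0])); s=(tgt-th)/N; A=tgt-90.; 
w=[(*(C+.0612*np.array([np.cos(np.radians(th+s*i)),np.sin(np.radians(th+s*i))])),.262,a+(A-a)*i/N,0) for i in range(1,N+1)]
show(rows(w,rot=15))
E
python3 turn.py 24 182.6|cut -c1-400
```

```text
t 5.95 p [0.7223 0.0999 0.2618] a -40.68 ydir [ 0.007 -0.002 -1.   ] F [ 5.1 -1.6  1.8] op 0.166 j [-1. 36. 62. -0. 81. 40.]
r 0.061608454069699614 th 47.706044181731265
[{"dx": -0.15, "dy": -0.006, "dz": -0.013, "wx": 0, "wy": -0.062, "wz": 0, "grip": 0}, {"dx": -0.15, "dy": 0.0, "dz": -0.004, "wx": 0, "wy": -0.061, "wz": 0, "grip": 0}, {"dx": -0.15, "dy": 0.0, "dz": -0.003, "wx": 0, "wy": -0.062, "wz": 0, "grip": 0}, {"dx": -0.15, "dy": 0.0, "dz": -0.004, "wx": 0, "wy": -0.062, "wz": 0, "grip": 0}, {"dx": -0.15, "dy": 0.0, "dz": -0.003, "wx": 0, "wy": -0.062, "w
[{"dx": -0.15, "dy": 0.0, "dz": -0.004, "wx": 0, "wy": -0.061, "wz": 0, "grip": 0}, {"dx": -0.15, "dy": 0.0, "dz": -0.005, "wx": 0, "wy": -0.062, "wz": 0, "grip": 0}, {"dx": -0.15, "dy": 0.0, "dz": -0.005, "wx": 0, "wy": -0.062, "wz": 0, "grip": 0}, {"dx": -0.15, "dy": 0.0, "dz": -0.005, "wx": 0, "wy": -0.061, "wz": 0, "grip": 0}, {"dx": -0.15, "dy": 0.0, "dz": -0.005, "wx": 0, "wy": -0.062, "wz":
[{"dx": -0.15, "dy": 0.0, "dz": -0.006, "wx": 0, "wy": -0.062, "wz": 0, "grip": 0}, {"dx": -0.15, "dy": 0.0, "dz": -0.006, "wx": 0, "wy": -0.062, "wz": 0, "grip": 0}, {"dx": -0.149, "dy": 0.0, "dz": -0.006, "wx": 0, "wy": -0.061, "wz": 0, "grip": 0}, {"dx": -0.15, "dy": 0.0, "dz": -0.007, "wx": 0, "wy": -0.062, "wz": 0, "grip": 0}, {"dx": -0.15, "dy": 0.0, "dz": -0.007, "wx": 0, "wy": -0.062, "wz"
```

Call:
drive_tool:
  commands:
    - {"dx": -0.16,"dy": 0,"dz": -0.011,"wx": 0,"wy": -0.0667,"wz": 0,"grip": 0}
    - {"dx": -0.16,"dy": 0,"dz": -0.011,"wx": 0,"wy": -0.0667,"wz": 0,"grip": 0}
    - {"dx": -0.16,"dy": 0,"dz": -0.011,"wx": 0,"wy": -0.0667,"wz": 0,"grip": 0}
    - {"dx": -0.16,"dy": 0,"dz": -0.011,"wx": 0,"wy": -0.0667,"wz": 0,"grip": 0}
    - {"dx": -0.16,"dy": 0,"dz": -0.011,"wx": 0,"wy": -0.0667,"wz": 0,"grip": 0}
    - {"dx": -0.16,"dy": 0,"dz": -0.011,"wx": 0,"wy": -0.0667,"wz": 0,"grip": 0}
    - {"dx": -0.16,"dy": 0,"dz": -0.011,"wx": 0,"wy": -0.0667,"wz": 0,"grip": 0}
    - {"dx": -0.16,"dy": 0,"dz": -0.011,"wx": 0,"wy": -0.0667,"wz": 0,"grip": 0}

```text
time_s: 6.95
position: [0.675, 0.1148, 0.2618]
tcp_rot: [[0.992, 0.009, -0.129], [0.129, 0.001, 0.992], [0.009, -1.0, -0.0]]
force: [6.2, 1.6, 0.8]
opening: 0.175
```

Call:
drive_tool:
  commands:
    - {"dx": -0.16,"dy": 0,"dz": -0.011,"wx": 0,"wy": -0.0667,"wz": 0,"grip": 0}
    - {"dx": -0.16,"dy": 0,"dz": -0.011,"wx": 0,"wy": -0.0667,"wz": 0,"grip": 0}
    - {"dx": -0.16,"dy": 0,"dz": -0.011,"wx": 0,"wy": -0.0667,"wz": 0,"grip": 0}
    - {"dx": -0.16,"dy": 0,"dz": -0.011,"wx": 0,"wy": -0.0667,"wz": 0,"grip": 0}
    - {"dx": -0.16,"dy": 0,"dz": -0.011,"wx": 0,"wy": -0.0667,"wz": 0,"grip": 0}
    - {"dx": -0.16,"dy": 0,"dz": -0.011,"wx": 0,"wy": -0.0667,"wz": 0,"grip": 0}
    - {"dx": -0.16,"dy": 0,"dz": -0.011,"wx": 0,"wy": -0.0667,"wz": 0,"grip": 0}
    - {"dx": 0,"dy": 0,"dz": 0,"wx": 0,"wy": 0,"wz": 0,"grip": 0}

```text
time_s: 7.95
position: [0.6356, 0.093, 0.2617]
tcp_rot: [[0.653, 0.006, -0.757], [0.757, -0.0, 0.653], [0.004, -1.0, -0.005]]
force: [4.0, -0.3, 2.2]
opening: 0.173
```

```bash
python3 turn.py 7 182
```

```text
t 7.95 p [0.6356 0.093  0.2617] a 49.22 ydir [ 0.006 -0.    -1.   ] F [ 4.  -0.3  2.2] op 0.173 j [ -2.  29.  76.  -0.  74. -51.]
r 0.059510938440820574 th 139.48537485563725
[{"dx": -0.162, "dy": -0.007, "dz": 0.033, "wx": 0, "wy": -0.068, "wz": 0, "grip": 0}, {"dx": -0.162, "dy": 0.0, "dz": -0.009, "wx": 0, "wy": -0.068, "wz": 0, "grip": 0}, {"dx": -0.162, "dy": 0.0, "dz": -0.009, "wx": 0, "wy": -0.068, "wz": 0, "grip": 0}, {"dx": -0.162, "dy": 0.0, "dz": -0.009, "wx": 0, "wy": -0.068, "wz": 0, "grip": 0}, {"dx": -0.162, "dy": 0.0, "dz": -0.009, "wx": 0, "wy": -0.068, "wz": 0, "grip": 0}, {"dx": -0.161, "dy": 0.0, "dz": -0.009, "wx": 0, "wy": -0.067, "wz": 0, "grip": 0}, {"dx": -0.162, "dy": 0.0, "dz": -0.009, "wx": 0, "wy": -0.068, "wz": 0, "grip": 0}]
```

Call:
drive_tool:
  commands:
    - {"dx": -0.162,"dy": 0,"dz": 0.02,"wx": 0,"wy": -0.068,"wz": 0,"grip": 0}
    - {"dx": -0.162,"dy": 0,"dz": -0.009,"wx": 0,"wy": -0.068,"wz": 0,"grip": 0}
    - {"dx": -0.162,"dy": 0,"dz": -0.009,"wx": 0,"wy": -0.068,"wz": 0,"grip": 0}
    - {"dx": -0.162,"dy": 0,"dz": -0.009,"wx": 0,"wy": -0.068,"wz": 0,"grip": 0}
    - {"dx": -0.162,"dy": 0,"dz": -0.009,"wx": 0,"wy": -0.068,"wz": 0,"grip": 0}
    - {"dx": -0.162,"dy": 0,"dz": -0.009,"wx": 0,"wy": -0.068,"wz": 0,"grip": 0}
    - {"dx": -0.162,"dy": 0,"dz": -0.009,"wx": 0,"wy": -0.068,"wz": 0,"grip": 0}
    - {"dx": 0,"dy": 0,"dz": 0,"wx": 0,"wy": 0,"wz": 0,"grip": 0}

```text
time_s: 8.95
position: [0.6226, 0.0516, 0.2617]
tcp_rot: [[-0.035, 0.012, -0.999], [0.999, -0.0, -0.035], [-0.001, -1.0, -0.012]]
force: [9.2, 1.7, -1.6]
opening: 0.175
```

Call:
drive_tool:
  commands:
    - {"dx": 0,"dy": 0,"dz": 0,"wx": 0,"wy": 0,"wz": 0,"grip": 45}
    - {"dx": 0,"dy": 0,"dz": 0,"wx": 0,"wy": 0,"wz": 0,"grip": 45}
    - {"dx": 0,"dy": 0,"dz": 0,"wx": 0,"wy": 0,"wz": 0,"grip": 45}
    - {"dx": 0,"dy": -0.6,"dz": 0,"wx": 0,"wy": 0,"wz": 0,"grip": 45}
    - {"dx": 0,"dy": -0.8,"dz": 0,"wx": 0,"wy": 0,"wz": 0,"grip": 45}
    - {"dx": 0,"dy": -0.8,"dz": 0,"wx": 0,"wy": 0,"wz": 0,"grip": 45}
    - {"dx": 0,"dy": -0.2,"dz": 0,"wx": 0,"wy": 0,"wz": 0,"grip": 45}

```text
time_s: 9.82
position: [0.6184, 0.0519, 0.3587]
tcp_rot: [[-0.036, 0.004, -0.999], [0.999, -0.001, -0.036], [-0.001, -1.0, -0.004]]
force: [-0.6, 0.1, 0.2]
opening: 0.516
```

Run:
```python
from wl import *
st(); wpegs("w3")
P,d,K,T=cap("side"); w=cloud(d,K,T); x,y,z=w[...,0],w[...,1],w[...,2]
save("pics/side2.png",cv2.resize(P[100:240,200:380],(720,560)))
m=(z>.28)&(z<.302)&(np.hypot(x-.68,y-.055)<.09)
k,l,s,c=cv2.connectedComponentsWithStats(m.astype(np.uint8))
for i in range(1,k):
    if s[i,4]>8: print("side peg",s[i,4],c[i].round(1),w[l==i].mean(0).round(4))
h=(z>.18)&(z<.235)&(x<.585)&(x>.45)&(abs(y-.05)<.06)
print("hook",w[h].round(3)[::3].tolist())
```

```text
t 9.82 p [0.6184 0.0519 0.3587] a 92.06 ydir [ 0.004 -0.001 -1.   ] F [-0.6  0.1  0.2] op 0.516 j [ -5.  23.  71.  -0.  86. -98.]
352 [256. 200.] [0.6206 0.0525 0.2929] [0.614 0.045 0.28 ] [0.629 0.06  0.297]
54 [209. 297.] [0.7146 0.0132 0.2912] [0.71  0.011 0.281] [0.722 0.015 0.296]
side peg 26 [296.  134.3] [0.6204 0.0488 0.2912]
side peg 26 [326.2 134.6] [0.7129 0.0034 0.2916]
hook [[0.582, 0.062, 0.208], [0.578, 0.055, 0.211], [0.579, 0.064, 0.197], [0.581, 0.046, 0.213], [0.575, 0.043, 0.214], [0.564, 0.051, 0.206], [0.571, 0.042, 0.211], [0.581, 0.038, 0.21], [0.565, 0.045, 0.206], [0.575, 0.041, 0.205], [0.55, 0.047, 0.206], [0.559, 0.041, 0.207], [0.579, 0.04, 0.2], [0.546, 0.047, 0.203], [0.556, 0.042, 0.202], [0.583, 0.04, 0.191], [0.543, 0.04, 0.205], [0.581, 0.037, 0.191], [0.527, 0.048, 0.201], [0.535, 0.04, 0.205], [0.489, 0.043, 0.218], [0.501, 0.043, 0.212], [0.524, 0.042, 0.203], [0.537, 0.043, 0.195], [0.502, 0.045, 0.204], [0.513, 0.044, 0.201], [0.523, 0.041, 0.198], [0.503, 0.039, 0.205], [0.516, 0.042, 0.196]]
```

View pics/side2.png

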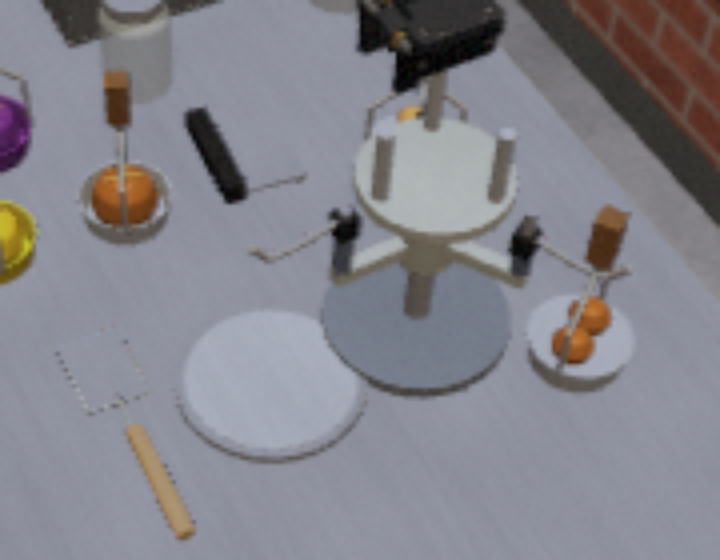

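The crop shows the empty hook, tip at (258,255), standing over the tray (270,380). The saddle is estimated at (0.516, 0.0445), about 6 mm off the tray centre. Now I go to the pan and look from close by.

Run:
```python
from plan import *
show(rows([(.476,.316,.33,67,60,.038)]))
```

```text
[{"dx": 0.84, "dy": 0.084, "dz": 0.413, "wx": 0, "wy": 0.035, "wz": 0, "grip": 60}, {"dx": 0.816, "dy": 0.084, "dz": 0.458, "wx": 0, "wy": 0.035, "wz": 0, "grip": 60}, {"dx": 0.79, "dy": 0.084, "dz": 0.503, "wx": 0, "wy": 0.035, "wz": 0, "grip": 60}, {"dx": 0.761, "dy": 0.084, "dz": 0.545, "wx": 0, "wy": 0.035, "wz": 0, "grip": 60}, {"dx": 0.73, "dy": 0.084, "dz": 0.586, "wx": 0, "wy": 0.035, "wz": 0, "grip": 60}, {"dx": 0.697, "dy": 0.084, "dz": 0.625, "wx": 0, "wy": 0.035, "wz": 0, "grip": 60}, {"dx": 0.661, "dy": 0.084, "dz": 0.663, "wx": 0, "wy": 0.035, "wz": 0, "grip": 60}, {"dx": 0.624, "dy": 0.084, "dz": 0.698, "wx": 0, "wy": 0.035, "wz": 0, "grip": 60}]
```

Call:
drive_tool:
  commands:
    - {"dx": 0.84,"dy": 0.08,"dz": 0.41,"wx": 0,"wy": 0.035,"wz": 0,"grip": 60}
    - {"dx": 0.82,"dy": 0.08,"dz": 0.46,"wx": 0,"wy": 0.035,"wz": 0,"grip": 60}
    - {"dx": 0.79,"dy": 0.08,"dz": 0.5,"wx": 0,"wy": 0.035,"wz": 0,"grip": 60}
    - {"dx": 0.76,"dy": 0.08,"dz": 0.545,"wx": 0,"wy": 0.035,"wz": 0,"grip": 60}
    - {"dx": 0.73,"dy": 0.08,"dz": 0.585,"wx": 0,"wy": 0.035,"wz": 0,"grip": 60}
    - {"dx": 0.7,"dy": 0.08,"dz": 0.625,"wx": 0,"wy": 0.035,"wz": 0,"grip": 60}
    - {"dx": 0.66,"dy": 0.08,"dz": 0.66,"wx": 0,"wy": 0.035,"wz": 0,"grip": 60}
    - {"dx": 0.62,"dy": 0.08,"dz": 0.7,"wx": 0,"wy": 0.035,"wz": 0,"grip": 60}

```text
time_s: 10.92
position: [0.4745, 0.3165, 0.3286]
tcp_rot: [[0.395, -0.004, -0.919], [0.919, -0.002, 0.395], [-0.003, -1.0, 0.003]]
force: [-0.6, 0.5, -0.2]
opening: 0.686
```

Call:
drive_tool:
  commands:
    - {"dx": 0,"dy": 0,"dz": 0,"wx": 0,"wy": 0,"wz": 0,"grip": 60}
    - {"dx": 0,"dy": 0,"dz": 0,"wx": 0,"wy": 0,"wz": 0,"grip": 60}

```text
time_s: 11.18
position: [0.4758, 0.3154, 0.3295]
tcp_rot: [[0.392, -0.002, -0.92], [0.92, -0.002, 0.392], [-0.002, -1.0, 0.001]]
force: [-0.2, -0.4, -0.6]
opening: 0.69
```

Run:
```python
from plan import *
st()
p,d,K,T=cap("wrist"); save("pics/w4.png",p)
w=cloud(d,K,T); x,y,z=w[...,0],w[...,1],w[...,2]
near=np.hypot(x-.476,y-.316)<.06
t=near&(z>.188)&(z<.2); q=np.array([ray(u,v,K,T,.195)[:2] for v,u in np.argwhere(t)],np.float32)
print("grip",t.sum(),np.median(z[t]),cv2.minAreaRect(q),q.mean(0),w[t].mean(0))
t=near&(z>.025)&(z<.036); q=w[t][:,:2].astype(np.float32); print("rim",cv2.minEnclosingCircle(q))
hsv=cv2.cvtColor(p,cv2.COLOR_RGB2HSV)
t=near&(z>.06)&(z<.13)&(hsv[...,1]<90); q=w[t]; print("bail",len(q)); 
f=cv2.fitLine(q[:,:2].astype(np.float32),cv2.DIST_HUBER,0,.01,.01).ravel(); print(f,np.degrees(np.arctan2(f[1],f[0])))
```

```text
t 11.18 p [0.4758 0.3154 0.3295] a 66.9 ydir [-0.002 -0.002 -1.   ] F [-0.2 -0.4 -0.6] op 0.69 j [ 22.  20.  81.  -0.  80. -45.]
grip 543 0.19538894773109017 ((0.476849764585495, 0.3181581199169159), (0.023675287142395973, 0.024248385801911354), 66.8231430053711) [0.47687268 0.31836578] [0.47685647 0.31837198 0.19501415]
rim ((0.4781827926635742, 0.3181075155735016), 0.04970977082848549)
bail 249
[0.3795381  0.92517614 0.4831982  0.3323259 ] 67.69493
```

View pics/w4.png

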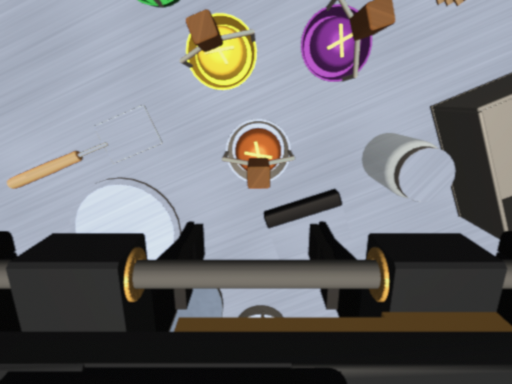

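The wrist view has the loose pan's grip at (259,173) with its bail across the image. That gives (0.477, 0.3175), bail at 67°, in line with the jaws. I'll descend and grip.

Call:
drive_tool:
  commands:
    - {"dx": 0.055,"dy": 0.7,"dz": 0,"wx": 0,"wy": 0,"wz": 0,"grip": 60}
    - {"dx": 0,"dy": 0.7,"dz": 0,"wx": 0,"wy": 0,"wz": 0,"grip": 60}
    - {"dx": 0,"dy": 0.6,"dz": 0,"wx": 0,"wy": 0,"wz": 0,"grip": 60}
    - {"dx": 0,"dy": 0.6,"dz": 0,"wx": 0,"wy": 0,"wz": 0,"grip": 60}
    - {"dx": 0,"dy": 0.6,"dz": 0,"wx": 0,"wy": 0,"wz": 0,"grip": 60}
    - {"dx": 0,"dy": 0.58,"dz": 0,"wx": 0,"wy": 0,"wz": 0,"grip": 60}
    - {"dx": 0,"dy": 0,"dz": 0,"wx": 0,"wy": 0,"wz": 0,"grip": 60}
    - {"dx": 0,"dy": 0,"dz": 0,"wx": 0,"wy": 0,"wz": 0,"grip": 0}

```text
time_s: 12.22
position: [0.4781, 0.3176, 0.1803]
tcp_rot: [[0.394, 0.001, -0.919], [0.919, 0.0, 0.394], [0.001, -1.0, -0.001]]
force: [0.1, -0.0, 0.3]
opening: 0.64
```

Call:
drive_tool:
  commands:
    - {"dx": 0,"dy": 0,"dz": 0,"wx": 0,"wy": 0,"wz": 0,"grip": 0}
    - {"dx": 0,"dy": 0,"dz": 0,"wx": 0,"wy": 0,"wz": 0,"grip": 0}
    - {"dx": 0,"dy": 0,"dz": 0,"wx": 0,"wy": 0,"wz": 0,"grip": 0}
    - {"dx": 0,"dy": 0,"dz": 0,"wx": 0,"wy": 0,"wz": 0,"grip": 0}
    - {"dx": 0,"dy": 0,"dz": 0,"wx": 0,"wy": 0,"wz": 0,"grip": 0}

```text
time_s: 12.85
position: [0.4771, 0.3179, 0.18]
tcp_rot: [[0.393, 0.0, -0.92], [0.92, -0.0, 0.393], [-0.0, -1.0, -0.0]]
force: [-0.9, -0.4, 2.8]
opening: 0.27
```

Call:
drive_tool:
  commands:
    - {"dx": 0,"dy": -0.3,"dz": 0,"wx": 0,"wy": 0,"wz": 0,"grip": 0}
    - {"dx": 0,"dy": -0.4,"dz": 0,"wx": 0,"wy": 0,"wz": 0,"grip": 0}
    - {"dx": 0,"dy": -0.5,"dz": 0,"wx": 0,"wy": 0,"wz": 0,"grip": 0}
    - {"dx": 0,"dy": -0.5,"dz": 0,"wx": 0,"wy": 0,"wz": 0,"grip": 0}
    - {"dx": 0,"dy": -0.5,"dz": 0,"wx": 0,"wy": 0,"wz": 0,"grip": 0}
    - {"dx": 0,"dy": -0.4,"dz": 0,"wx": 0,"wy": 0,"wz": 0,"grip": 0}
    - {"dx": 0,"dy": -0.2,"dz": 0,"wx": 0,"wy": 0,"wz": 0,"grip": 0}
    - {"dx": 0,"dy": 0,"dz": 0,"wx": 0,"wy": 0,"wz": 0,"grip": 0}

```text
time_s: 13.85
position: [0.4773, 0.3181, 0.2922]
tcp_rot: [[0.393, 0.001, -0.92], [0.92, 0.0, 0.393], [0.001, -1.0, -0.001]]
force: [-0.1, 0.2, -3.3]
opening: 0.269
```

Run:
```python
from plan import *
st(); print(bot.read_state()["moment"])
p,d,K,T=cap("side"); w=cloud(d,K,T); np.savez("s3.npz",p=p,d=d,K=K,T=T)
P=np.array(bot.read_state()["position"]); x,y,z=w[...,0],w[...,1],w[...,2]
near=np.hypot(x-P[0],y-P[1])<.09
hsv=cv2.cvtColor(p,cv2.COLOR_RGB2HSV)
b=near&(z>P[2]-.13)&(z<P[2]-.045)&(hsv[...,1]<90); q=w[b]; print(len(q),q[np.argsort(q[:,2])][::2].round(3).tolist())
```

```text
t 13.85 p [0.4773 0.3181 0.2922] a 66.87 ydir [ 0.001  0.    -1.   ] F [-0.1  0.2 -3.3] op 0.269 j [ 23.  21.  84.   0.  75. -44.]
[-0.09152206  0.00605923 -0.02870774]
39 [[0.458, 0.273, 0.168], [0.458, 0.27, 0.176], [0.458, 0.27, 0.186], [0.496, 0.361, 0.19], [0.462, 0.279, 0.198], [0.459, 0.271, 0.2], [0.459, 0.279, 0.204], [0.462, 0.277, 0.205], [0.464, 0.291, 0.207], [0.467, 0.287, 0.21], [0.467, 0.297, 0.212], [0.468, 0.289, 0.213], [0.467, 0.296, 0.217], [0.468, 0.298, 0.221], [0.468, 0.288, 0.224], [0.472, 0.297, 0.225], [0.472, 0.307, 0.227], [0.471, 0.303, 0.236], [0.475, 0.313, 0.237], [0.477, 0.318, 0.242]]
```

The pan is gripped and lifted; the load reads 3.3 N, so I expect a dip of about 22 mm. The bail peak sits at TCP z − 0.055. Next I carry it to a point outside the hook tip.

Run:
```python
from plan import *
show(rows([(.465,.16,.299,93.6,0,.021),(.426,.0385,.299,93.6,0,.021)],rot=4))
```

```text
[{"dx": -0.468, "dy": -0.024, "dz": -0.16, "wx": 0, "wy": -0.037, "wz": 0, "grip": 0}, {"dx": -0.477, "dy": -0.024, "dz": -0.132, "wx": 0, "wy": -0.037, "wz": 0, "grip": 0}, {"dx": -0.484, "dy": -0.024, "dz": -0.104, "wx": 0, "wy": -0.037, "wz": 0, "grip": 0}, {"dx": -0.489, "dy": -0.024, "dz": -0.076, "wx": 0, "wy": -0.037, "wz": 0, "grip": 0}, {"dx": -0.493, "dy": -0.024, "dz": -0.048, "wx": 0, "wy": -0.037, "wz": 0, "grip": 0}, {"dx": -0.494, "dy": -0.024, "dz": -0.019, "wx": 0, "wy": -0.037, "wz": 0, "grip": 0}, {"dx": -0.495, "dy": -0.024, "dz": 0.01, "wx": 0, "wy": -0.037, "wz": 0, "grip": 0}, {"dx": -0.493, "dy": -0.024, "dz": 0.039, "wx": 0, "wy": -0.037, "wz": 0, "grip": 0}]
[{"dx": -0.425, "dy": 0.0, "dz": 0.166, "wx": 0, "wy": -0.0, "wz": 0, "grip": 0}, {"dx": -0.425, "dy": 0.0, "dz": 0.166, "wx": 0, "wy": -0.0, "wz": 0, "grip": 0}, {"dx": -0.425, "dy": 0.0, "dz": 0.166, "wx": 0, "wy": -0.0, "wz": 0, "grip": 0}, {"dx": -0.425, "dy": 0.0, "dz": 0.166, "wx": 0, "wy": -0.0, "wz": 0, "grip": 0}, {"dx": -0.425, "dy": 0.0, "dz": 0.166, "wx": 0, "wy": -0.0, "wz": 0, "grip": 0}, {"dx": -0.425, "dy": 0.0, "dz": 0.166, "wx": 0, "wy": -0.0, "wz": 0, "grip": 0}, {"dx": -0.425, "dy": 0.0, "dz": 0.166, "wx": 0, "wy": -0.0, "wz": 0, "grip": 0}]
```

Call:
drive_tool:
  commands:
    - {"dx": -0.3,"dy": -0.024,"dz": -0.1,"wx": 0,"wy": -0.037,"wz": 0,"grip": 0}
    - {"dx": -0.477,"dy": -0.024,"dz": -0.132,"wx": 0,"wy": -0.037,"wz": 0,"grip": 0}
    - {"dx": -0.484,"dy": -0.024,"dz": -0.104,"wx": 0,"wy": -0.037,"wz": 0,"grip": 0}
    - {"dx": -0.489,"dy": -0.024,"dz": -0.076,"wx": 0,"wy": -0.037,"wz": 0,"grip": 0}
    - {"dx": -0.493,"dy": -0.024,"dz": -0.048,"wx": 0,"wy": -0.037,"wz": 0,"grip": 0}
    - {"dx": -0.494,"dy": -0.024,"dz": -0.019,"wx": 0,"wy": -0.037,"wz": 0,"grip": 0}
    - {"dx": -0.495,"dy": -0.024,"dz": 0.01,"wx": 0,"wy": -0.037,"wz": 0,"grip": 0}
    - {"dx": -0.493,"dy": -0.024,"dz": 0.039,"wx": 0,"wy": -0.037,"wz": 0,"grip": 0}

```text
time_s: 14.9
position: [0.4649, 0.1665, 0.2984]
tcp_rot: [[-0.063, -0.002, -0.998], [0.998, -0.0, -0.063], [-0.0, -1.0, 0.002]]
force: [-0.1, -0.2, -3.3]
opening: 0.268
```

Call:
drive_tool:
  commands:
    - {"dx": -0.425,"dy": 0,"dz": 0.166,"wx": 0,"wy": 0,"wz": 0,"grip": 0}
    - {"dx": -0.425,"dy": 0,"dz": 0.166,"wx": 0,"wy": 0,"wz": 0,"grip": 0}
    - {"dx": -0.425,"dy": 0,"dz": 0.166,"wx": 0,"wy": 0,"wz": 0,"grip": 0}
    - {"dx": -0.425,"dy": 0,"dz": 0.166,"wx": 0,"wy": 0,"wz": 0,"grip": 0}
    - {"dx": -0.425,"dy": 0,"dz": 0.166,"wx": 0,"wy": 0,"wz": 0,"grip": 0}
    - {"dx": -0.425,"dy": 0,"dz": 0.1,"wx": 0,"wy": 0,"wz": 0,"grip": 0}
    - {"dx": -0.4,"dy": 0,"dz": 0.1,"wx": 0,"wy": 0,"wz": 0,"grip": 0}
    - {"dx": -0.2,"dy": 0,"dz": 0,"wx": 0,"wy": 0,"wz": 0,"grip": 0}

```text
time_s: 15.9
position: [0.4314, 0.0382, 0.2992]
tcp_rot: [[-0.06, -0.001, -0.998], [0.998, 0.0, -0.06], [0.0, -1.0, 0.001]]
force: [-0.4, 0.6, -3.1]
opening: 0.268
```

Run:
```python
from plan import *
st(); P=np.array(bot.read_state()["position"])
for n in("side","top"):
    p,d,K,T=cap(n); w=cloud(d,K,T); x,y,z=w[...,0],w[...,1],w[...,2]
    if n=="side": save("pics/side4.png",cv2.resize(p[90:240,190:370],(720,600)))
    h=(z>.185)&(z<.235)&(x<.57)&(x>.475)&(abs(y-.045)<.03); q=w[h]
    print(n,"hook",len(q)); 
    if len(q)>5:
        f=np.polyfit(q[:,0],q[:,1],1); print("y at .516",np.polyval(f,.516),"slope deg",np.degrees(np.arctan(f[0])),"xmin",q[:,0].min(), q[q[:,0]<.5].round(3).tolist())
    m=(z>.28)&(z<.302)&(np.hypot(x-.68,y-.055)<.09)
    k,l,s,c=cv2.connectedComponentsWithStats(m.astype(np.uint8))
    for i in range(1,k):
        if s[i,4]>8: print("peg",s[i,4],w[l==i].mean(0).round(4))
    hsv=cv2.cvtColor(p,cv2.COLOR_RGB2HSV)
    b=(np.hypot(x-P[0],y-P[1])<.08)&(z>P[2]-.13)&(z<P[2]-.05)&(hsv[...,1]<90); q=w[b]
    f=cv2.fitLine(q[:,:2].astype(np.float32),cv2.DIST_HUBER,0,.01,.01).ravel(); print("bail",len(q),f,np.degrees(np.arctan2(f[1],f[0])))
C=np.array([.6807,.0543]); u=np.array([np.cos(np.radians(183.6)),np.sin(np.radians(183.6))]); print("saddle",C+.165*u)
```

```text
t 15.9 p [0.4314 0.0382 0.2992] a 93.42 ydir [-0.001  0.    -1.   ] F [-0.4  0.6 -3.1] op 0.268 j [ -10.    9.  101.    0.   70. -103.]
side hook 52
y at .516 0.042714832428672245 slope deg 4.9060555621308035 xmin 0.4883027933718179 [[0.49, 0.045, 0.22], [0.493, 0.043, 0.221], [0.488, 0.041, 0.22], [0.491, 0.039, 0.221], [0.496, 0.042, 0.215], [0.491, 0.038, 0.217], [0.495, 0.04, 0.213], [0.5, 0.04, 0.21], [0.499, 0.039, 0.206]]
peg 24 [0.7067 0.1064 0.2912]
peg 27 [0.6198 0.0483 0.2912]
peg 28 [0.7131 0.0033 0.2905]
bail 76 [ 0.06050508 -0.9981679   0.43010396  0.04340216] -86.53119
top hook 10
y at .516 0.04395330245042687 slope deg 5.365688842325267 xmin 0.5514938530430354 []
peg 27 [0.7142 0.0057 0.2923]
peg 23 [0.7074 0.1093 0.2914]
peg 25 [0.6209 0.0513 0.2911]Traceback (most recent call last):
  File "<stdin>", line 16, in <module>
cv2.error: OpenCV(4.12.0) /io/opencv/modules/imgproc/src/linefit.cpp:50: error: (-215:Assertion failed) count > 0 in function 'fitLine2D_wods'
```

View pics/side4.png

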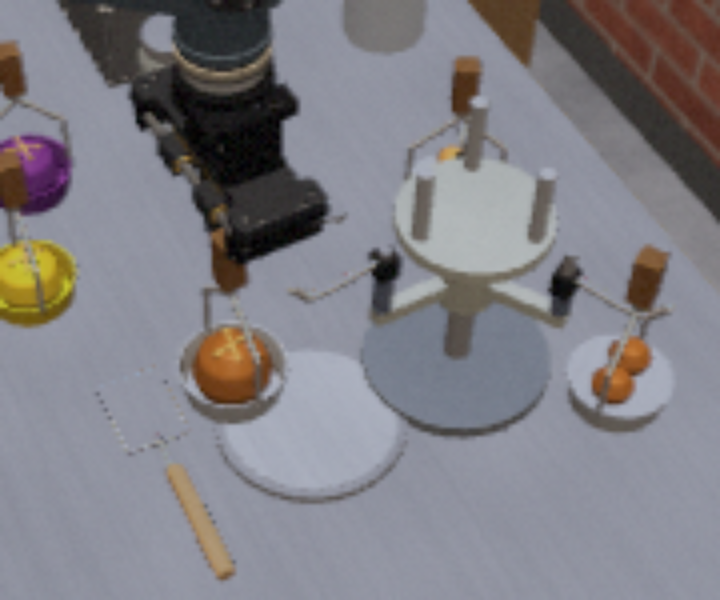

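The view shows the pan upright at (230,330), bail across the hook line, and hook tip at (297,292) just inside it. Now I bring the bail in over the tip.

Call:
drive_tool:
  commands:
    - {"dx": 0,"dy": 0,"dz": -0.25,"wx": 0,"wy": 0,"wz": 0,"grip": 0}
    - {"dx": 0,"dy": 0,"dz": -0.35,"wx": 0,"wy": 0,"wz": 0,"grip": 0}
    - {"dx": 0,"dy": 0,"dz": -0.4,"wx": 0,"wy": 0,"wz": 0,"grip": 0}
    - {"dx": 0,"dy": 0,"dz": -0.4,"wx": 0,"wy": 0,"wz": 0,"grip": 0}
    - {"dx": 0,"dy": 0,"dz": -0.4,"wx": 0,"wy": 0,"wz": 0,"grip": 0}
    - {"dx": 0,"dy": 0,"dz": -0.22,"wx": 0,"wy": 0,"wz": 0,"grip": 0}
    - {"dx": 0,"dy": 0,"dz": -0.1,"wx": 0,"wy": 0,"wz": 0,"grip": 0}
    - {"dx": 0,"dy": 0,"dz": 0,"wx": 0,"wy": 0,"wz": 0,"grip": 0}

```text
time_s: 17.0
position: [0.5168, 0.0441, 0.2992]
tcp_rot: [[-0.061, -0.001, -0.998], [0.998, 0.0, -0.061], [0.0, -1.0, 0.001]]
force: [0.2, -0.1, -2.7]
opening: 0.271
```

Run:
```python
from plan import *
st(); P=np.array(bot.read_state()["position"])
p,d,K,T=cap("side"); w=cloud(d,K,T); x,y,z=w[...,0],w[...,1],w[...,2]
save("pics/side5.png",cv2.resize(p[100:220,230:350],(600,600),interpolation=cv2.INTER_CUBIC))
m=(z>.28)&(z<.302)&(np.hypot(x-.62,y-.05)<.03); print("peg",w[m].mean(0).round(4))
h=(z>.185)&(z<.225)&(x<.505)&(x>.475)&(abs(y-.045)<.03); print("tip",w[h].round(3).tolist())
```

```text
t 17.0 p [0.5168 0.0441 0.2992] a 93.51 ydir [-0.001  0.    -1.   ] F [ 0.2 -0.1 -2.7] op 0.271 j [  -7.   16.   91.   -0.   73. -101.]
peg [0.6213 0.0461 0.2903]
tip [[0.491, 0.047, 0.218], [0.493, 0.044, 0.22], [0.489, 0.042, 0.218], [0.492, 0.041, 0.218], [0.495, 0.04, 0.218], [0.501, 0.043, 0.212], [0.491, 0.039, 0.216], [0.496, 0.041, 0.211], [0.501, 0.043, 0.208], [0.501, 0.042, 0.203], [0.502, 0.037, 0.207], [0.503, 0.04, 0.199]]
```

View pics/side5.png

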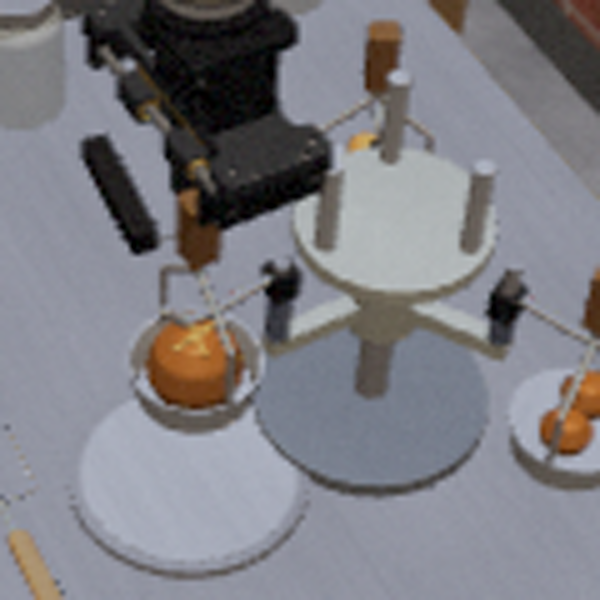

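The view shows the bail over the hook just inside the tip, with the hook wire running to (275,280). I'll lower slowly and watch the load move onto the spring.

Call:
drive_tool:
  commands:
    - {"dx": 0,"dy": 0.2,"dz": 0,"wx": 0,"wy": 0,"wz": 0,"grip": 0}
    - {"dx": 0,"dy": 0.2,"dz": 0,"wx": 0,"wy": 0,"wz": 0,"grip": 0}
    - {"dx": 0,"dy": 0.2,"dz": 0,"wx": 0,"wy": 0,"wz": 0,"grip": 0}
    - {"dx": 0,"dy": 0.2,"dz": 0,"wx": 0,"wy": 0,"wz": 0,"grip": 0}
    - {"dx": 0,"dy": 0.15,"dz": 0,"wx": 0,"wy": 0,"wz": 0,"grip": 0}
    - {"dx": 0,"dy": 0.1,"dz": 0,"wx": 0,"wy": 0,"wz": 0,"grip": 0}
    - {"dx": 0,"dy": 0.05,"dz": 0,"wx": 0,"wy": 0,"wz": 0,"grip": 0}
    - {"dx": 0,"dy": 0,"dz": 0,"wx": 0,"wy": 0,"wz": 0,"grip": 0}

```text
time_s: 18.05
position: [0.5169, 0.0442, 0.2554]
tcp_rot: [[-0.061, 0.0, -0.998], [0.998, 0.0, -0.061], [0.0, -1.0, -0.0]]
force: [-0.5, -0.2, -2.1]
opening: 0.27
```

Call:
drive_tool:
  commands:
    - {"dx": 0,"dy": 0.05,"dz": 0,"wx": 0,"wy": 0,"wz": 0,"grip": 0}
    - {"dx": 0,"dy": 0.05,"dz": 0,"wx": 0,"wy": 0,"wz": 0,"grip": 0}
    - {"dx": 0,"dy": 0.05,"dz": 0,"wx": 0,"wy": 0,"wz": 0,"grip": 0}
    - {"dx": 0,"dy": 0.05,"dz": 0,"wx": 0,"wy": 0,"wz": 0,"grip": 0}
    - {"dx": 0,"dy": 0,"dz": 0,"wx": 0,"wy": 0,"wz": 0,"grip": 0}

```text
time_s: 18.68
position: [0.5169, 0.0442, 0.2473]
tcp_rot: [[-0.061, 0.0, -0.998], [0.998, 0.0, -0.061], [0.0, -1.0, -0.0]]
force: [-0.1, 0.9, -1.8]
opening: 0.27
```

```bash
python3 -c "
from plan import *
st()
for i in range(4):
    cap('side'); print(np.round(bot.read_state()['force'],2))"
```

```text
t 18.68 p [0.5169 0.0442 0.2473] a 93.5 ydir [ 0.  0. -1.] F [-0.1  0.9 -1.8] op 0.27 j [  -7.   20.   95.    0.   66. -101.]
[ 0.39  0.7  -1.42]
[ 0.02  0.17 -0.26]
[ 0.1   1.24 -2.32]
[-0.2   0.7  -1.42]
```

Call:
drive_tool:
  commands:
    - {"dx": 0,"dy": 0.05,"dz": 0,"wx": 0,"wy": 0,"wz": 0,"grip": 0}
    - {"dx": 0,"dy": 0.05,"dz": 0,"wx": 0,"wy": 0,"wz": 0,"grip": 0}
    - {"dx": 0,"dy": 0.05,"dz": 0,"wx": 0,"wy": 0,"wz": 0,"grip": 0}
    - {"dx": 0,"dy": 0.05,"dz": 0,"wx": 0,"wy": 0,"wz": 0,"grip": 0}
    - {"dx": 0,"dy": 0.05,"dz": 0,"wx": 0,"wy": 0,"wz": 0,"grip": 0}
    - {"dx": 0,"dy": 0,"dz": 0,"wx": 0,"wy": 0,"wz": 0,"grip": 0}

```text
time_s: 19.62
position: [0.5169, 0.0442, 0.2373]
tcp_rot: [[-0.061, 0.0, -0.998], [0.998, 0.0, -0.061], [0.0, -1.0, -0.0]]
force: [-0.8, 1.3, 0.8]
opening: 0.269
```

```bash
cat > fz.py <<'E'
from plan import *
st(); F=[]
for i in range(14):
    r=cap('side'); F.append(bot.read_state()['force'])
F=np.array(F); print(F.mean(0).round(2),F.std(0).round(2))
p,d,K,T=r; w=cloud(d,K,T); x,y,z=w[...,0],w[...,1],w[...,2]
h=(z>.16)&(z<.225)&(x<.505)&(x>.475)&(abs(y-.042)<.015); print("tip zmax",np.sort(z[h])[-6:].round(3))
E
python3 fz.py
```

```text
t 19.62 p [0.5169 0.0442 0.2373] a 93.5 ydir [ 0.  0. -1.] F [-0.8  1.3  0.8] op 0.269 j [  -7.   20.   96.    0.   64. -101.]
[0.02 1.05 0.18] [0.53 0.47 0.37]
tip zmax [0.205 0.209 0.209 0.213 0.213 0.218]
```

Fz ≈ 0 now, so the hook carries the weight with a dip of about 17 mm. A sideways +y force of 1 N says the wire rests a little off the peak, so I shift the pan +y.

Call:
drive_tool:
  commands:
    - {"dx": 0.025,"dy": 0,"dz": 0,"wx": 0,"wy": 0,"wz": 0,"grip": 0}
    - {"dx": 0.025,"dy": 0,"dz": 0,"wx": 0,"wy": 0,"wz": 0,"grip": 0}
    - {"dx": 0,"dy": 0,"dz": 0,"wx": 0,"wy": 0,"wz": 0,"grip": 0}

```text
time_s: 20.7
position: [0.5169, 0.0456, 0.2374]
tcp_rot: [[-0.061, 0.0, -0.998], [0.998, -0.001, -0.061], [-0.001, -1.0, -0.0]]
force: [0.2, -1.9, -0.9]
opening: 0.266
```

```bash
python3 fz.py
```

```text
t 20.7 p [0.5169 0.0456 0.2374] a 93.52 ydir [ 0.    -0.001 -1.   ] F [ 0.2 -1.9 -0.9] op 0.266 j [  -7.   20.   95.   -0.   64. -101.]
[ 0.36 -1.27 -0.08] [0.48 0.43 0.59]
tip zmax [0.203 0.206 0.214 0.221 0.224 0.225]
```

Call:
drive_tool:
  commands:
    - {"dx": -0.025,"dy": 0.01,"dz": 0,"wx": 0,"wy": 0,"wz": 0,"grip": 0}
    - {"dx": 0,"dy": 0,"dz": 0,"wx": 0,"wy": 0,"wz": 0,"grip": 0}

```text
time_s: 21.65
position: [0.5167, 0.0456, 0.2369]
tcp_rot: [[-0.061, -0.0, -0.998], [0.998, 0.001, -0.061], [0.001, -1.0, 0.0]]
force: [-0.9, -0.3, -1.0]
opening: 0.27
```

```bash
python3 fz.py
```

```text
t 21.65 p [0.5167 0.0456 0.2369] a 93.49 ydir [-0.     0.001 -1.   ] F [-0.9 -0.3 -1. ] op 0.27 j [  -7.   20.   96.    0.   64. -101.]
[ 0.32  1.21 -0.05] [0.68 0.58 0.55]
tip zmax [0.208 0.211 0.213 0.214 0.219 0.223]
```

The load is vertically balanced; the ±1.2 N sideways is friction. I open the fingers gently.

Call:
drive_tool:
  commands:
    - {"dx": 0,"dy": 0,"dz": 0,"wx": 0,"wy": 0,"wz": 0,"grip": 25}
    - {"dx": 0,"dy": 0,"dz": 0,"wx": 0,"wy": 0,"wz": 0,"grip": 27}
    - {"dx": 0,"dy": 0,"dz": 0,"wx": 0,"wy": 0,"wz": 0,"grip": 30}
    - {"dx": 0,"dy": 0,"dz": 0,"wx": 0,"wy": 0,"wz": 0,"grip": 36}
    - {"dx": 0,"dy": 0,"dz": 0,"wx": 0,"wy": 0,"wz": 0,"grip": 50}
    - {"dx": 0,"dy": 0,"dz": 0,"wx": 0,"wy": 0,"wz": 0,"grip": 65}
    - {"dx": 0,"dy": 0,"dz": 0,"wx": 0,"wy": 0,"wz": 0,"grip": 65}
    - {"dx": 0,"dy": 0,"dz": 0,"wx": 0,"wy": 0,"wz": 0,"grip": 65}

```text
time_s: 23.35
position: [0.5168, 0.0451, 0.2369]
tcp_rot: [[-0.061, -0.0, -0.998], [0.998, -0.0, -0.061], [-0.0, -1.0, 0.0]]
force: [-0.4, 0.8, -0.7]
opening: 0.721
```

```bash
cat > chk.py <<'E'
from plan import *
import sys
st()
for i in range(3):
  for n in("side","top"):
    p,d,K,T=cap(n); w=cloud(d,K,T); x,y,z=w[...,0],w[...,1],w[...,2]; hsv=cv2.cvtColor(p,cv2.COLOR_RGB2HSV)
    g=(np.hypot(x-.516,y-.045)<.05)&(z>.19)&(z<.26)&(hsv[...,1]>90)&(hsv[...,0]<20)
    r=(np.hypot(x-.516,y-.045)<.06)&(z>.05)&(z<.11)&(hsv[...,1]>120)&(hsv[...,0]<20)
    print(n,"grip",g.sum(),w[g].mean(0).round(4),"zmax",z[g].max().round(4) if g.any() else 0,"roll",r.sum(),w[r].mean(0).round(4))
  if i==0: S=p
p,d,K,T=cap("side"); save("pics/%s.png"%sys.argv[1],cv2.resize(p[100:220,230:350],(600,600),interpolation=cv2.INTER_CUBIC))
E
python3 chk.py side6
```

```text
t 23.35 p [0.5168 0.0451 0.2369] a 93.51 ydir [-0. -0. -1.] F [-0.4  0.8 -0.7] op 0.721 j [  -7.   20.   96.   -0.   64. -101.]
side grip 82 [0.51   0.0385 0.2312] zmax 0.256 roll 159 [0.5053 0.0303 0.0977]
top grip 8 [0.5069 0.0449 0.2487] zmax 0.2519 roll 31 [0.5083 0.0607 0.1043]
side grip 84 [0.5103 0.0381 0.2306] zmax 0.2553 roll 161 [0.5049 0.0304 0.0975]
top grip 8 [0.507  0.0449 0.2486] zmax 0.2538 roll 30 [0.5065 0.0613 0.1048]
side grip 83 [0.5102 0.0384 0.231 ] zmax 0.2579 roll 157 [0.505  0.0304 0.0975]
top grip 8 [0.5068 0.0449 0.2496] zmax 0.2537 roll 31 [0.5076 0.061  0.1046]
```

View pics/side6.png

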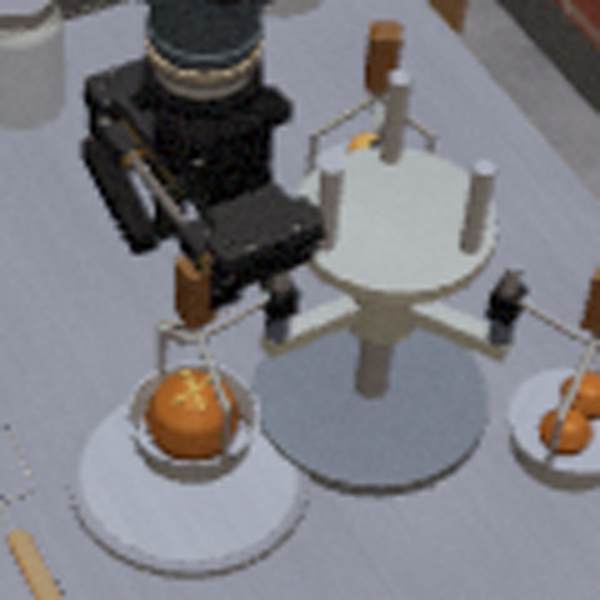

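The pan hangs upright by its bail on the dipped hook over the tray, grip at (193,293), and is still. I retreat straight up.

Call:
drive_tool:
  commands:
    - {"dx": 0,"dy": -0.2,"dz": 0,"wx": 0,"wy": 0,"wz": 0,"grip": 65}
    - {"dx": 0,"dy": -0.3,"dz": 0,"wx": 0,"wy": 0,"wz": 0,"grip": 65}
    - {"dx": 0,"dy": -0.4,"dz": 0,"wx": 0,"wy": 0,"wz": 0,"grip": 65}
    - {"dx": 0,"dy": -0.5,"dz": 0,"wx": 0,"wy": 0,"wz": 0,"grip": 65}
    - {"dx": 0,"dy": -0.6,"dz": 0,"wx": 0,"wy": 0,"wz": 0,"grip": 65}
    - {"dx": 0,"dy": -0.7,"dz": 0,"wx": 0,"wy": 0,"wz": 0,"grip": 65}
    - {"dx": 0,"dy": -0.7,"dz": 0,"wx": 0,"wy": 0,"wz": 0,"grip": 65}
    - {"dx": 0,"dy": 0,"dz": 0,"wx": 0,"wy": 0,"wz": 0,"grip": 65}

```text
time_s: 24.7
position: [0.5183, 0.045, 0.3762]
tcp_rot: [[-0.061, 0.007, -0.998], [0.998, -0.001, -0.061], [-0.001, -1.0, -0.007]]
force: [-0.1, 0.9, -0.2]
opening: 0.75
```

Call:
drive_tool:
  commands:
    - {"dx": 0,"dy": 0,"dz": 0,"wx": 0,"wy": 0,"wz": 0,"grip": 65}
    - {"dx": 0,"dy": 0,"dz": 0,"wx": 0,"wy": 0,"wz": 0,"grip": 65}
    - {"dx": 0,"dy": 0,"dz": 0,"wx": 0,"wy": 0,"wz": 0,"grip": 65}
    - {"dx": 0,"dy": 0,"dz": 0,"wx": 0,"wy": 0,"wz": 0,"grip": 65}
    - {"dx": 0,"dy": 0,"dz": 0,"wx": 0,"wy": 0,"wz": 0,"grip": 65}
    - {"dx": 0,"dy": 0,"dz": 0,"wx": 0,"wy": 0,"wz": 0,"grip": 65}
    - {"dx": 0,"dy": 0,"dz": 0,"wx": 0,"wy": 0,"wz": 0,"grip": 65}
    - {"dx": 0,"dy": 0,"dz": 0,"wx": 0,"wy": 0,"wz": 0,"grip": 65}

```text
time_s: 25.7
position: [0.5168, 0.0451, 0.373]
tcp_rot: [[-0.061, 0.0, -0.998], [0.998, -0.0, -0.061], [-0.0, -1.0, -0.0]]
force: [0.6, -0.4, -0.1]
opening: 0.746
```

```bash
python3 chk.py side7
```

```text
t 25.7 p [0.5168 0.0451 0.373 ] a 93.5 ydir [ 0. -0. -1.] F [ 0.6 -0.4 -0.1] op 0.746 j [  -7.   13.   84.   -0.   83. -101.]
side grip 104 [0.5123 0.0396 0.2345] zmax 0.2558 roll 156 [0.5051 0.0299 0.0973]
top grip 60 [0.5129 0.0456 0.2437] zmax 0.2551 roll 60 [0.5034 0.0612 0.1017]
side grip 106 [0.5126 0.0394 0.2335] zmax 0.256 roll 168 [0.5055 0.0312 0.098 ]
top grip 60 [0.5128 0.0455 0.2446] zmax 0.2554 roll 58 [0.5028 0.0612 0.101 ]
side grip 106 [0.5124 0.0393 0.2342] zmax 0.2562 roll 163 [0.5054 0.03   0.0981]
top grip 59 [0.5128 0.0453 0.2442] zmax 0.2559 roll 62 [0.5025 0.0604 0.1015]
```

```bash
python3 -c "
from h import *
print(workorder.hand_in())"
```

```text
the job is handed in; nothing more can be done
None
```

The pan with the roll is hanging by its bail on the rack's hook over the crumb tray, and the job is handed in at about 26 s on the robot's clock. No verdict is reported.

I gripped the peg over the empty arm and turned the turret half round, which put the hook about 6 mm from the tray centre. I then lifted the loose pan, brought its bail in over the hook tip and lowered it slowly. I opened the fingers only when the vertical force on the tool read about 0 N, then retreated straight up.

**Last checks:**
- **Position:** the grip was at about (0.513, 0.043), within about 10 mm of my estimates for both the saddle and the tray centre.
- **Dip:** about 17 mm by the height of the grip's top and the release height, well short of the bottom stop.
- **Stillness:** the grip stayed within about 1 mm over three looks, and the gripper was well clear of the pan.
- **Upright:** judged by eye in the picture taken just before I retreated, not measured.

**Did not fully agree:**
- The tool still read ±1.2 N sideways before release; I took it as friction between wire and bail. No swing followed.
- Measured weight was 2.7–3.3 N when lifted, a little more than the 17 mm dip implies (about 2.6 N).
- The side and top cameras differed by about 6 mm in y on the grip.

I did not measure the bystanders again at the end. The carry path was planned clear of them and no unexpected contact force showed.

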